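Load the root-growth box and close it on its folding stay

TASK

Raise the lid of the root-growth box until it stands locked on its folding stay, and lean every root cassette lying on the bench in the box's rack: side by side, window underneath, planting mouth up, foot against the front ledge, back on the rail. Then lift the lid slightly to free the stay, fold its knee, and lower the lid gently until the box is fully closed. Do not push the other things on the bench about.

Things in the scene. Friction and masses are not known exactly. Their poses are not given: they have to be found in the camera images.
- growth_box: root-growth box: fixed case of grey painted metal with sloping top, 170 mm deep (x), 420 mm wide (y), walls and floor 6 mm, rim 80 mm high in front (robot side), 130 mm behind, lid hinged along the rear rim. Origin: centre of its underside on the bench; x front to rear, y to its left, z up. Inside: the cassette rack, and right of it (box y below -155 mm) a strip kept free for the folding stay.
- rack (a point): foot line of the rack: point on the box floor (6 mm above bench) at box x -49, y 0 mm; axes as the box's. In front of it a foot ledge, 18 mm high, rear face at box x -60 mm. A leaning cassette stands with its window's lower edge on this line and its foot against the ledge, at 42 degrees to the horizontal; its origin is then 48 mm behind and 43 mm above this point. Rack: box y -155 to 204 mm.
- rail (a point): middle of the steel rail (10 mm diameter, along the box's y, axis at box x 25 mm, 66 mm above the bench) on which the windows of the leaning cassettes rest, 95 mm up from their feet. Leaning there they clear the closed lid by about 10 mm.
- lid (a joint): lid angle: 0 closed (then sloping 16.4 degrees down to the front), grows as the front edge rises. Grey metal plate 179 mm long from the hinge, 424 mm wide, 0.55 kg. Friction hinge, 0.28 N m: near upright the lid stays where it is left, below about 1.15 rad it falls. Its travel ends at 1.68, where the folding stay is straight; it stands at 1.61 on the locked stay.
- lid_hinge (a point): point on the hinge axis, halfway along it, at the top of the rear wall (130 mm above the bench). The axis runs along the box's y.
- handle (a point): middle of the lid's bow handle: round bar, 10 mm diameter, 110 mm long, parallel to the hinge, 41 mm ahead of the lid's front edge, 220 mm from the hinge. Can be pinched from above, one finger before and one behind it, and turns between the pads as the lid swings. 73 mm above the bench when closed, 346 mm at lid 1.61.
- knee (a joint): knee angle of the folding stay (two 84 mm steel links inside the box's right wall, box y -194 mm, from a wall pivot to the lid): 0 folded, lid closed; 3.00 straight; 3.50 locked at its stop, bulging to the front. A light spring takes it just past straight once the lid is raised to its end; easing the lid down to 1.61 then locks it. Under the lid's load it resists 10 N and more.
- knee_pad (a point): centre of the knee's black round pad: 16 mm diameter, 14 mm wide along the box's y. With the lid lifted back to its end (1.68) and left there, the knee is nearly straight, 159 mm above the bench, free from above, and a light push (2 to 5 N) of 15 mm down folds it to the rear and down; below about 2.75 it stays folded and the lid can be lowered.
- cassette1: a root cassette: flat grey plastic slab 130 x 46 x 16 mm, 0.11 to 0.21 kg, a black collar round the planting mouth at one end, a clear window as its underside. Lies flat, window down, on the bench right of the box. May be absent. Origin: centre of the underside; x along its length towards the mouth, y across its width, z out of its upper face.
- cassette2: another root cassette, exactly like cassette1.
- cassette3: another root cassette, exactly like cassette1.
- cassette4: another root cassette, exactly like cassette1.
- weigh_jar: small lidded glass jar, 46 mm diameter, 46 mm high, standing among the cassettes; not part of the job. Origin: centre of its underside.
- beaker: glass beaker, 72 mm diameter, 90 mm high, on the left near the robot; not part of the job. Origin: centre of its underside.
- amber_bottle: brown glass bottle, 68 mm diameter, 140 mm high, near the robot on the right; not part of the job. Origin: centre of its underside.
- dish_stack: stack of two round dishes, 90 mm diameter, 30 mm high, near the robot; not part of the job. Origin: centre of its underside.
- pipette: pipette, 250 mm long, lying near the right edge; not part of the job. Origin: on the bench under its handle.
- wash_bottle: white plastic bottle, 66 mm diameter, 150 mm high, on the left; not part of the job. Origin: centre of its underside.
- spatula: steel spatula rod, 180 mm long, 8 mm thick, lying left in front of the box; not part of the job. Origin: on the bench under its middle.
There are look-alikes about, which are no part of the job. What is shaped like the cassette4 but green or red is not meant. Leave any green look-alike of the cassette1 alone.

How it is judged:
By the outcome, as a careful person would: the job done as asked, in the order asked, and still so for the second after the job is handed in, with the robot touching nothing.
Of cassette1, cassette2, cassette3, cassette4 only 2 to 4 are there at a start; the rules pass over those that are not, and their reading is None.
At some moment in a run one of cassette1, cassette2, cassette3, cassette4 may be knocked a few centimetres aside while the robot is not near it.
It also fails if it takes over 210 s, if anything falls off the work surface, if the arm or the gripper's body presses on something with over 40 N, if the wrist force passes 120 N, or if a joint passes its speed limit or range.

ROBOT

A 6-joint arm with a two-finger parallel gripper is mounted at the origin on the work surface. World frame = base frame: x ahead of the robot, y to its left, z up, the work surface at z = 0. Lengths are in mm, angles in rad, forces in N, time in s.
With the tool pointing down it reaches from about 350 to 775 mm from the base axis. Payload 7.3 kg.
Tool frame: the origin (TCP) lies midway between the tips of the shut fingers; the grasp point (between the pads) lies 19 mm behind it; z points along the fingers, y is the line along which they close (so a half turn about z gives the same grasp; the last joint's range is limited). The gripper opens to 92 mm and grips with 3 to 60 N. Pads are 19 mm wide; open, the fingers measure 130 mm over their backs; the gripper's body (75 mm by 190 mm) begins 47 mm behind the grasp point.
Start: joints at [1.073, 0.342, 1.524, -0, 1.275, -0.146], TCP at [180.895, 492.871, 226.741] pointing down, gripper open.
Joint ranges: [-2.53, 2.53], [-0.77, 2.02], [0.04, 2.7], [-1, 4.14], [0.28, 2.66], [-3.11, 3.11]. Speed limits (rad/s): [2.57, 2.57, 3.14, 3.14, 3.14, 3.14].

INTERFACE

Orientations are given as [roll, pitch, yaw] about the fixed x, y, z axes, in that order (R = Rz(yaw) Ry(pitch) Rx(roll)).
In Python, from plant import monitor, optics, workorder gives the robot as it stands. The module is installed in compiled form; this text tells all that it offers.
- The arm moves only by the tool servo_tool, never from a script. Its arguments are lists of equal length, an entry for each row: "linear": the shift along the tool's x, y, z as a fraction of full scale, a list of three; "spin": the turn about the tool's z as a fraction of full scale. In form: {"linear": [[dx, dy, dz], ...], "spin": [spin, ...]}. A call has exactly 8 rows; each row shifts and turns the commanded pose from where the row before left it, along the tool's axes as they then stand; what a row does not reach is not made up. Full scale, the value 1, is 200 mm for a shift and 90 degrees for a turn. A row lasts 1/8 s, in which the tool goes at most 62.5 mm and 10.7 degrees, less where a joint would pass 70% of its speed; a pose out of reach is approached as far as the arm can. A call with a number of a shift or a turn outside -1 to 1 is refused whole. A call with a gripper value outside its range is refused whole. "hand" is the opening, from -1 (shut) to 1 (fully open), set as the call begins (left out, the last holds). The fingers move at their own pace and stop on an object; the grip force is fixed at half the most. Time passes only in rows, so rows that do not move let the fingers close, or fill a call up. It gives the time, the measured TCP pose, the force, the opening and the grip force at its end, in the units of the state.
- monitor.get_obs(): the state, without advancing time (a new reading comes with each control period).
- optics.capture(name): name is "scene" or "top" or "wrist"; returns a dict with "frame" (420x560x3 uint8, blue, green, red), "K" (3x3 intrinsics, pixels), "D" ([k1, k2, p1, p2, k3] as OpenCV has them; the pictures are not rectified), "world_to_cam" (4x4, takes a point from world to camera coordinates). Camera axes: x right, y down, z forward; pixel columns grow to the right and rows downward; lengths in mm; the calibration is good to about 2 mm. A picture is of the moment at which its call begins. There is no depth.
- workorder.close_job(): hands the job in; it is judged then, once.
The state is a dict: "time": time; "joint_positions": joint angles; "dq": joint speeds; "tau": joint torques, N m; "tool_pos": TCP position; "tcp_rot": TCP orientation; "contact_force": force on the tool from outside, world axes, zero at the start; "moment": the same for the moment, N m; "grip_width": finger opening in mm; "finger_force": force on a finger pad.
Only numpy, scipy, OpenCV 4.12 (cv2) and the standard library are available. Lean on these libraries where they do the work, as an engineer would, in place of code of your own. Each camera call takes 0.05 s, during which the arm holds its last target. There are 200 camera calls.

## Working session

There is one attempt and no reset: what is moved stays moved. The work goes in short steps, Python scripts to look and compute and a tool call to move; the robot and the scene stay as the last step left them, time stands still between calls to the robot, and variables do not carry over. Pictures are saved under pics/ and viewed, at most 14 in all, crops included, and the job is handed in when it is done.

Besides the shell and the picture viewer there is one more tool, called by a JSON object that holds its "name" and its "arguments", one argument or row to a line. servo_tool: Moves the arm, as the interface text tells. Shift numbers are shares of 200 mm and turn numbers shares of 90 degrees, none past 1 either way. Its arguments: {"type":"object","properties":{"linear":{"type":"array","items":{"type":"array","items":{"type":"number","minimum":-1,"maximum":1}}},"spin":{"type":"array","items":{"type":"number","minimum":-1,"maximum":1}},"hand":{"type":"number"}},"required":["linear","spin"]}

```bash
mkdir -p pics
cat > h.py <<'E'
import numpy as np, cv2
from plant import monitor, optics, workorder
def ray(c,uv):
    p=cv2.undistortPoints(np.array(uv,float).reshape(-1,1,2),c["K"],np.array(c["D"],float)).reshape(-1,2)
    T=c["world_to_cam"];R=T[:3,:3];o=-R.T@T[:3,3]
    d=np.c_[p,np.ones(len(p))]@R
    return o,d
def onz(c,uv,z):
    o,d=ray(c,uv); return o+d*((z-o[2])/d[:,2])[:,None]
def proj(c,P):
    T=c["world_to_cam"];r=cv2.Rodrigues(T[:3,:3])[0]
    return cv2.projectPoints(np.array(P,float).reshape(-1,1,3),r,T[:3,3],c["K"],np.array(c["D"],float))[0].reshape(-1,2)
def tri(c1,u1,c2,u2):
    o1,d1=ray(c1,[u1]);o2,d2=ray(c2,[u2]);d1=d1[0]/np.linalg.norm(d1);d2=d2[0]/np.linalg.norm(d2)
    A=np.c_[d1,-d2];s=np.linalg.lstsq(A,o2-o1,rcond=None)[0]
    a=o1+s[0]*d1;b=o2+s[1]*d2
    return (a+b)/2,np.linalg.norm(a-b)
E
python3 - <<'E'
from h import *
import pickle
for n in("scene","top","wrist"):
    c=optics.capture(n);pickle.dump(c,open(n+"0.pkl","wb"))
    cv2.imwrite(f"pics/{n}0.png",c["frame"])
    T=np.array(c["world_to_cam"]);print(n,-T[:3,:3].T@T[:3,3],T[2,:3],c["K"][0][0])
print(monitor.get_obs())
E
```

```text
scene [ 897.79384152 -442.32047311 1074.19925367] [-0.38170096  0.36346314 -0.84982288] 379.1240883111957
top [ 370.6940697   -15.61680476 1498.99004958] [ 0.07189758 -0.00224948 -0.99740948] 426.7086993154517
wrist [106.55600372 521.12582373 384.67161626] [ 0.27610113 -0.10264892 -0.9556314 ] 352.4677004831588
{'time': 0.15, 'joint_positions': array([ 1.07298715e+00,  3.42555695e-01,  1.52474167e+00,  1.37048023e-05,
        1.27542223e+00, -1.45999379e-01]), 'dq': array([ 7.21535654e-04, -3.51774065e-04, -2.61454138e-03,  5.02877644e-05,
        1.82789404e-03, -5.41441528e-04]), 'tau': array([ 1.43772329e-03, -4.31470549e+01, -2.44353050e+01,  7.16173905e-02,
        5.38046972e-02, -7.93535878e-05]), 'tool_pos': array([180.75044273, 492.59938314, 226.22776678]), 'tcp_rot': array([-3.14047961e+00, -1.76916556e-04,  2.78977876e+00]), 'contact_force': array([0.10828767, 0.4476269 , 0.18592605]), 'moment': array([ 0.04181423, -0.01472322, -0.03364432]), 'finger_force': 0.0, 'grip_width': 91.55472836470457}
```

View pics/scene0.png

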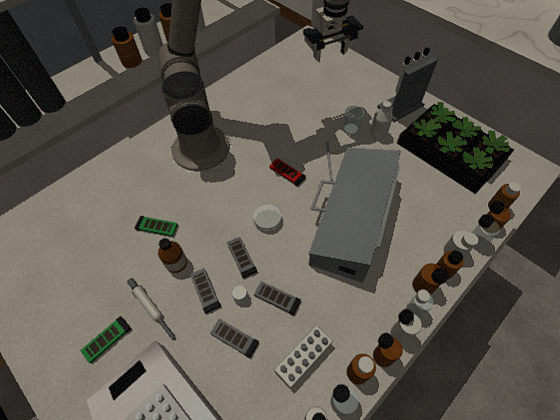

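View pics/top0.png

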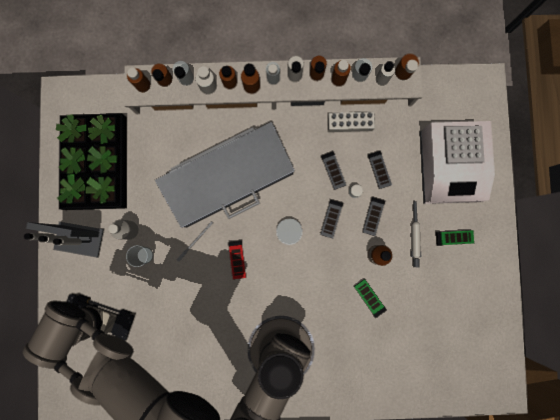

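The overview shows the box (top view: lid centre about (225,173), handle (241,205)), with four grey cassettes at (333,170), (379,169), (331,218) and (374,215), and the jar at (355,190). The green and red ones are look-alikes. Next I enlarge both views.

Run:
```python
from h import *
import pickle
t=pickle.load(open("top0.pkl","rb"))["frame"];s=pickle.load(open("scene0.pkl","rb"))["frame"]
a=cv2.resize(t[110:250,140:410],None,fx=2.9,fy=2.9,interpolation=cv2.INTER_CUBIC)
cv2.imwrite("pics/topc.png",cv2.convertScaleAbs(a,alpha=1.4))
a=cv2.resize(s[140:360,180:410],None,fx=2.7,fy=2.7,interpolation=cv2.INTER_CUBIC)
cv2.imwrite("pics/scc.png",cv2.convertScaleAbs(a,alpha=1.4))
```

```text
(no output)
```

View pics/topc.png

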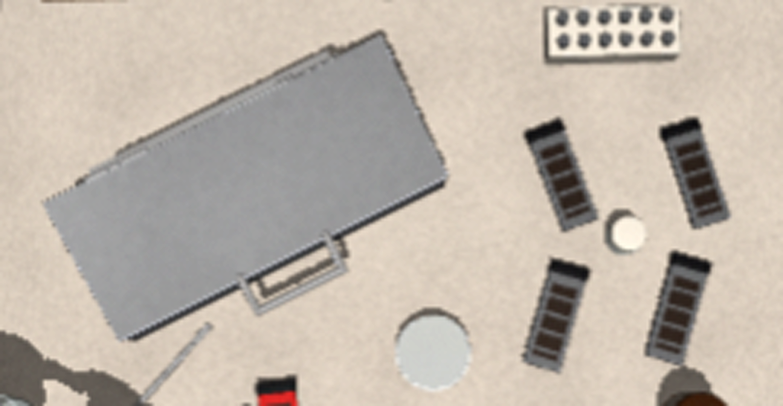

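View pics/scc.png

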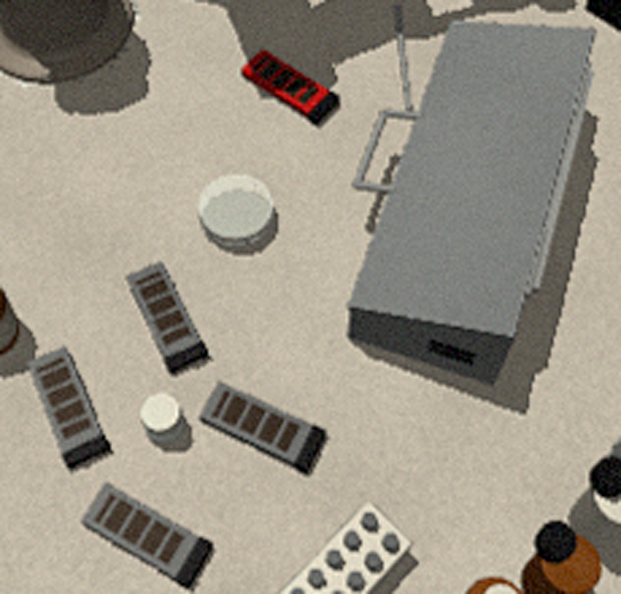

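The crops show the lid corners in the top crop at (45,200), (382,33), (445,182) and (125,340). The handle bar runs (256,312)–(345,265). All four cassettes have their black collars at the far (+x) end.

```bash
cat > cas.py <<'E'
from h import *
def cass(c,z=16,box=None):
    f=c["frame"].astype(int);m=(f.max(2)<110)&(f.max(2)-f.min(2)<28)
    m=m.astype(np.uint8)*255
    m=cv2.morphologyEx(m,cv2.MORPH_CLOSE,np.ones((3,3),np.uint8))
    out=[]
    for k in cv2.findContours(m,cv2.RETR_EXTERNAL,cv2.CHAIN_APPROX_NONE)[0]:
        if len(k)<30: continue
        P=onz(c,k[:,0,:],z)
        (cx,cy),(w,h),a=cv2.minAreaRect(P[:,:2].astype(np.float32))
        if 100<max(w,h)<160 and 35<min(w,h)<70: 
            b=cv2.boxPoints(((cx,cy),(w,h),a));l=max((b[1]-b[0],b[2]-b[1]),key=np.linalg.norm)
            if l[0]<0:l=-l
            out.append((cx,cy,max(w,h),min(w,h),np.arctan2(l[1],l[0])))
    return out
E
python3 - <<'E'
from cas import *
import pickle
t=pickle.load(open("top0.pkl","rb"));s=pickle.load(open("scene0.pkl","rb"))
np.set_printoptions(precision=1,suppress=True)
T=lambda x,y:(x/2.9+140-.33,y/2.9+110-.33)
S=lambda x,y:(x/2.7+180-.33,y/2.7+140-.33)
for n,a,b in [("RF",(445,182),(350,308)),("RR",(382,33),(515,333)),("LR",(45,200),(596,30)),("LF",(125,340),(450,22)),("hR",(345,265),(357,187)),("hL",(256,312),(383,112)),("jar",(630,232),(160,412))]:
    p,e=tri(t,T(*a),s,S(*b));print(n,p,round(e,1))
for n,a,z in [("RF",(445,182),83),("RR",(382,33),131),("LR",(45,200),131),("LF",(125,340),83),("hR",(345,265),73),("hL",(256,312),73),("jar",(628,232),46),("dish",(432,350),30)]: print(n,onz(t,[T(*a)],z)[0])
for c in(t,s):
    for o in cass(c): print(np.round(o,2))
    print()
E
```

```text
RF [604.4 -58.9  64.9] 4.1
RR [761.2   7.5 142. ] 1.2
LR [585.1 387.9 136.1] 0.9
LF [429.4 312.7  86.7] 3.1
hR [508.3  58.6  71.1] 0.2
hL [456.4 162.7  66.8] 2.0
jar [ 540.5 -277.7   44.8] 0.9
RF [600.1 -59.9  83. ]
RR [763.9   7.3 131. ]
LR [585.5 389.1 131. ]
LF [428.4 312.4  83. ]
hR [508.2  58.6  73. ]
hL [456.8 162.7  73. ]
jar [ 540.2 -275.5   46. ]
dish [408.1 -39.8  30. ]
[ 368.6 -612.1  124.8   53.1   -1.6]
[ 447.1 -190.4  133.1   50.8   -0.3]
[ 537.2 -654.5  101.3   46.1    1.5]
[ 614.8 -364.6  131.8   52.9    0.3]
[ 616.8 -202.6  132.6   50.     0.3]

[ 500.6 -634.   100.7   37.9   -1.6]
[ 619.6 -367.8  136.9   51.8    0.3]
[ 379.4 -618.2  133.4   59.6   -1.5]
[ 621.  -205.4  135.7   54.5    0.3]
[ 453.4 -193.4  142.1   49.4   -0.3]
```

```bash
cat > plan.py <<'E'
from h import *
import sys,json
B=np.radians(24.9);H=np.array([672.5,198.5]);O=H-85*np.array([np.cos(B),np.sin(B)])
def bx(x,y,z=0): return np.array([O[0]+x*np.cos(B)-y*np.sin(B),O[1]+x*np.sin(B)+y*np.cos(B),z])
def tobox(p): d=np.array(p[:2])-O;return np.array([d[0]*np.cos(B)+d[1]*np.sin(B),-d[0]*np.sin(B)+d[1]*np.cos(B)])
def rows(way,start=None,yaw0=None):
    "way: list of (x,y,z,yawdeg,n)"
    o=monitor.get_obs();p=np.array(o["tool_pos"]) if start is None else np.array(start,float)
    y=np.degrees(o["tcp_rot"][2]) if yaw0 is None else yaw0
    L=[];S=[]
    for (*t,yt,n) in way:
        dy=(yt-y+180)%360-180;s=-dy/n;p0=p.copy()
        for i in range(n):
            q=p0+(np.array(t)-p0)*(i+1)/n;d=q-p;a=np.radians(y)
            l=np.array([d[0]*np.cos(a)+d[1]*np.sin(a),d[0]*np.sin(a)-d[1]*np.cos(a),-d[2]])/200
            L.append([round(float(v),3) for v in l]);S.append(round(s/90,3));p=q;y-=0;y+=dy/n
    for k in range(0,len(L),8):
        print(json.dumps({"linear":L[k:k+8],"spin":S[k:k+8]}))
def handle(th): e=th-np.radians(16.4);return bx(85-220*np.cos(e),0,130+220*np.sin(e)-19)
E
python3 -c "
from plan import *
print(O,handle(0),handle(1.68))
h=handle(0)
rows([(h[0],h[1],180,114.9,12),(h[0],h[1],130,114.9,2),(h[0],h[1],130,114.9,2)])"
```

```text
[595.40125879 162.71195586] [481.06920034 109.6407813   48.88487949] [637.35788571 182.18757366 327.56162299]
{"linear": [[-0.172, -0.107, 0.019], [-0.179, -0.095, 0.019], [-0.185, -0.083, 0.019], [-0.19, -0.071, 0.019], [-0.194, -0.058, 0.019], [-0.198, -0.046, 0.019], [-0.2, -0.033, 0.019], [-0.202, -0.02, 0.019]], "spin": [0.042, 0.042, 0.042, 0.042, 0.042, 0.042, 0.042, 0.042]}
{"linear": [[-0.203, -0.006, 0.019], [-0.203, 0.007, 0.019], [-0.202, 0.02, 0.019], [-0.2, 0.033, 0.019], [-0.0, -0.0, 0.125], [-0.0, -0.0, 0.125], [0.0, 0.0, -0.0], [0.0, 0.0, -0.0]], "spin": [0.042, 0.042, 0.042, 0.042, -0.0, -0.0, -0.0, -0.0]}
```

{"name": "servo_tool", "arguments": {
  "linear": [
    [-0.172, -0.107, 0.015],
    [-0.179, -0.095, 0.015],
    [-0.185, -0.083, 0.015],
    [-0.19, -0.071, 0.015],
    [-0.194, -0.058, 0.02],
    [-0.198, -0.046, 0.02],
    [-0.2, -0.033, 0.02],
    [-0.202, -0.02, 0.02]
  ],
  "spin": [0.042, 0.042, 0.042, 0.042, 0.042, 0.042, 0.042, 0.042]
}}

```text
time: 1.15
tool_pos: [381.1, 235.9, 198.5]
tcp_rot: [-3.142, -0.0, 2.26]
contact_force: [-0.3, -0.0, -0.3]
grip_width: 91.6
finger_force: 0.0
```

{"name": "servo_tool", "arguments": {
  "linear": [
    [-0.203, -0.006, 0.02],
    [-0.203, 0.007, 0.02],
    [-0.202, 0.02, 0.02],
    [-0.2, 0.033, 0.02],
    [0, 0, 0.1],
    [0, 0, 0.1],
    [0, 0, 0],
    [0, 0, 0]
  ],
  "spin": [0.042, 0.042, 0.042, 0.042, 0, 0, 0, 0],
  "hand": -0.3
}}

```text
time: 2.15
tool_pos: [480.2, 108.8, 143.3]
tcp_rot: [3.141, 0.0, 1.998]
contact_force: [0.1, 0.2, -0.5]
grip_width: 31.9
finger_force: 0.0
```

Run:
```python
from cas import *
np.set_printoptions(precision=1,suppress=True)
c=optics.capture("wrist");cv2.imwrite("pics/w1.png",cv2.convertScaleAbs(c["frame"],alpha=1.4))
import pickle;pickle.dump(c,open("w1.pkl","wb"))
t=optics.capture("top");pickle.dump(t,open("t1.pkl","wb"))
for o in cass(t): print(np.round(o,2))
```

```text
[ 368.6 -612.1  124.8   53.1   -1.6]
[ 447.2 -189.9  133.1   49.8   -0.3]
[ 537.2 -654.5  101.3   46.     1.5]
[ 614.8 -364.9  131.8   51.8    0.3]
[ 616.9 -202.9  132.6   49.3    0.3]
```

View pics/w1.png

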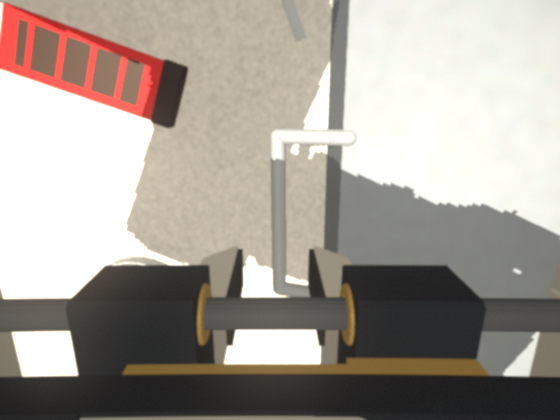

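The wrist view shows the handle bar upright at column about 278 (rows 135 to 290), between the fingertips. I check its position.

Run:
```python
from plan import *
import pickle
np.set_printoptions(precision=1,suppress=True)
c=pickle.load(open("w1.pkl","rb"));t=pickle.load(open("t1.pkl","rb"))
t0=pickle.load(open("top0.pkl","rb"))
P=onz(c,[(278,140),(280,200),(280,285)],73);print(P,[tobox(p) for p in P],tobox(handle(0)), tobox(monitor.get_obs()["tool_pos"]))
# height: wrist ray vs top ray for the left bar corner
print(tri(c,(277,137),t0,(256/2.9+139.67,312/2.9+109.67)))
```

```text
[[460.3 159.3  73. ]
 [478.2 123.4  73. ]
 [505.2  64.9  73. ]] [array([-124. ,   53.8]), array([-122.8,   13.7]), array([-123. ,  -50.8])] [-126.   -0.] [-127.    -0.4]
(array([457.4, 161.6,  81.5]), np.float64(2.2572212693801412))
```

```bash
sed -i 's/np.radians(24.9);H=np.array(\[672.5,198.5\])/np.radians(25.1);H=np.array([674.5,200.])/' plan.py; python3 -c "
from plan import *
h=handle(0);print(h)
rows([(h[0],h[1],54,115,6),(h[0],h[1],54,115,2)])
print()
w=[(*handle(x)+[0,0,0],115,1) for x in np.linspace(0,1.66,23)[1:]]
rows(w+[(*handle(1.66),115,2)],start=[*handle(0)],yaw0=115)
rows([(*handle(1.7),115,8)],start=[*handle(1.66)],yaw0=115)
"
```

```text
[483.38054316 110.47310447  48.88487949]
{"linear": [[0.0, 0.003, 0.075], [0.0, 0.003, 0.075], [0.0, 0.003, 0.075], [0.0, 0.003, 0.075], [0.0, 0.003, 0.075], [0.0, 0.003, 0.075], [0.0, 0.0, 0.0], [0.0, 0.0, 0.0]], "spin": [-0.001, -0.001, -0.001, -0.001, -0.001, -0.001, -0.0, -0.0]}

{"linear": [[-0.0, -0.02, -0.08], [-0.0, -0.014, -0.082], [-0.0, -0.008, -0.083], [-0.0, -0.002, -0.083], [0.0, 0.004, -0.083], [0.0, 0.011, -0.082], [0.0, 0.017, -0.081], [0.0, 0.023, -0.08]], "spin": [0.0, -0.0, -0.0, -0.0, -0.0, -0.0, -0.0, -0.0]}
{"linear": [[0.0, 0.029, -0.078], [0.0, 0.035, -0.075], [0.0, 0.04, -0.073], [0.0, 0.046, -0.069], [0.0, 0.051, -0.066], [0.0, 0.055, -0.062], [0.0, 0.06, -0.057], [0.0, 0.064, -0.053]], "spin": [-0.0, -0.0, -0.0, -0.0, -0.0, -0.0, -0.0, -0.0]}
{"linear": [[0.0, 0.068, -0.048], [0.0, 0.071, -0.042], [0.0, 0.074, -0.037], [0.0, 0.077, -0.031], [0.0, 0.079, -0.025], [0.0, 0.081, -0.019], [0.0, 0.0, -0.0], [0.0, 0.0, -0.0]], "spin": [-0.0, -0.0, -0.0, -0.0, -0.0, -0.0, -0.0, -0.0]}
{"linear": [[0.0, 0.005, -0.001], [0.0, 0.005, -0.001], [0.0, 0.005, -0.001], [0.0, 0.005, -0.001], [0.0, 0.005, -0.001], [0.0, 0.005, -0.001], [0.0, 0.005, -0.001], [0.0, 0.005, -0.001]], "spin": [0.0, 0.0, 0.0, 0.0, 0.0, 0.0, 0.0, 0.0]}
```

{"name": "servo_tool", "arguments": {
  "linear": [
    [0.0, 0.003, 0.075],
    [0.0, 0.003, 0.075],
    [0.0, 0.003, 0.075],
    [0.0, 0.003, 0.075],
    [0.0, 0.003, 0.075],
    [0.0, 0.003, 0.075],
    [0, 0, 0],
    [0, 0, 0]
  ],
  "spin": [0, 0, 0, 0, 0, 0, 0, 0]
}}

```text
time: 3.25
tool_pos: [483.4, 110.2, 52.9]
tcp_rot: [3.141, 0.0, 1.998]
contact_force: [0.7, 0.6, 1.1]
grip_width: 32.1
finger_force: 0.0
```

{"name": "servo_tool", "arguments": {
  "linear": [
    [0, 0, 0],
    [0, 0, 0],
    [0, 0, 0],
    [0, 0, 0],
    [0, 0, 0],
    [0, 0, 0],
    [0, 0, 0],
    [0, 0, 0]
  ],
  "spin": [0, 0, 0, 0, 0, 0, 0, 0],
  "hand": -1
}}

```text
time: 4.25
tool_pos: [482.1, 109.7, 53.0]
tcp_rot: [-3.139, -0.0, 1.999]
contact_force: [-4.8, -3.4, 6.0]
grip_width: 9.1
finger_force: 30.0
```

```bash
sed -i 's/H=np.array(\[674.5,200.\])/H=np.array([675.5,200.5])/; s/e=th-np.radians(16.4)/e=th-np.radians(15)/' plan.py; python3 -c "
from plan import *
o=monitor.get_obs();print(o['tool_pos'],o['grip_width'],handle(0),handle(1.61),handle(1.68))
w=[(*handle(x)+[0,0,0],115,1) for x in np.linspace(0,1.62,23)[1:]]
rows(w+[(*handle(1.62),115,2)],start=[*handle(0)],yaw0=115)
"
```

```text
[482.11473554 109.70763715  52.96555508] 9.078308058959475 [483.0632961  110.35606086  54.05981008] [631.51865334 179.89763176 325.57209411] [645.21694388 186.31437993 328.44356669]
{"linear": [[-0.0, -0.018, -0.079], [-0.0, -0.012, -0.08], [-0.0, -0.006, -0.081], [-0.0, -0.0, -0.081], [0.0, 0.006, -0.081], [0.0, 0.012, -0.08], [0.0, 0.017, -0.079], [0.0, 0.023, -0.078]], "spin": [0.0, -0.0, -0.0, -0.0, -0.0, -0.0, -0.0, -0.0]}
{"linear": [[0.0, 0.029, -0.076], [0.0, 0.034, -0.073], [0.0, 0.04, -0.071], [0.0, 0.045, -0.068], [0.0, 0.05, -0.064], [0.0, 0.054, -0.06], [0.0, 0.058, -0.056], [0.0, 0.062, -0.052]], "spin": [-0.0, -0.0, -0.0, -0.0, -0.0, -0.0, -0.0, -0.0]}
{"linear": [[0.0, 0.066, -0.047], [0.0, 0.069, -0.042], [0.0, 0.072, -0.037], [0.0, 0.075, -0.031], [0.0, 0.077, -0.026], [0.0, 0.078, -0.02], [0.0, 0.0, -0.0], [0.0, 0.0, -0.0]], "spin": [-0.0, -0.0, -0.0, -0.0, -0.0, -0.0, -0.0, -0.0]}
```

Handle gripped (9.1 mm). I raise the lid along the arc.

{"name": "servo_tool", "arguments": {
  "linear": [
    [0, -0.018, -0.079],
    [0, -0.012, -0.08],
    [0, -0.006, -0.081],
    [0, 0, -0.081],
    [0, 0.006, -0.081],
    [0, 0.012, -0.08],
    [0, 0.017, -0.079],
    [0, 0.023, -0.078]
  ],
  "spin": [0, 0, 0, 0, 0, 0, 0, 0]
}}

```text
time: 5.25
tool_pos: [484.0, 110.6, 181.1]
tcp_rot: [-3.134, -0.0, 1.998]
contact_force: [-7.9, -7.2, -1.7]
grip_width: 8.7
finger_force: 30.0
```

{"name": "servo_tool", "arguments": {
  "linear": [
    [0, 0.029, -0.076],
    [0, 0.034, -0.073],
    [0, 0.04, -0.071],
    [0, 0.045, -0.068],
    [0, 0.05, -0.064],
    [0, 0.054, -0.06],
    [0, 0.058, -0.056],
    [0, 0.062, -0.052]
  ],
  "spin": [0, 0, 0, 0, 0, 0, 0, 0]
}}

```text
time: 6.25
tool_pos: [550.7, 141.5, 289.3]
tcp_rot: [-3.136, 0.0, 1.998]
contact_force: [-19.4, -6.6, 19.6]
grip_width: 8.8
finger_force: 30.0
```

{"name": "servo_tool", "arguments": {
  "linear": [
    [0, 0.066, -0.047],
    [0, 0.069, -0.042],
    [0, 0.072, -0.037],
    [0, 0.075, -0.031],
    [0, 0.077, -0.026],
    [0, 0.078, -0.02],
    [0, 0, 0],
    [0, 0, 0]
  ],
  "spin": [0, 0, 0, 0, 0, 0, 0, 0]
}}

```text
time: 7.25
tool_pos: [634.2, 180.6, 329.8]
tcp_rot: [3.135, -0.0, 2.0]
contact_force: [-2.8, 3.1, 11.1]
grip_width: 9.4
finger_force: 30.0
```

{"name": "servo_tool", "arguments": {
  "linear": [
    [0, 0.013, -0.002],
    [0, 0.013, -0.002],
    [0, 0.013, -0.002],
    [0, 0.013, -0.002],
    [0, 0.013, -0.002],
    [0, 0, 0],
    [0, 0, 0],
    [0, 0, 0]
  ],
  "spin": [0, 0, 0, 0, 0, 0, 0, 0]
}}

```text
time: 8.25
tool_pos: [643.6, 184.9, 331.6]
tcp_rot: [3.141, -0.001, 1.999]
contact_force: [-12.0, -1.4, 11.6]
grip_width: 8.8
finger_force: 30.0
```

{"name": "servo_tool", "arguments": {
  "linear": [
    [0, 0.012, 0],
    [0, 0.012, 0],
    [0, 0.012, 0],
    [0, 0, 0],
    [0, 0, 0],
    [0, 0, 0],
    [0, 0, 0],
    [0, 0, 0]
  ],
  "spin": [0, 0, 0, 0, 0, 0, 0, 0]
}}

```text
time: 9.25
tool_pos: [646.1, 185.9, 332.0]
tcp_rot: [-3.131, -0.002, 1.998]
contact_force: [-29.9, -9.8, 15.2]
grip_width: 9.2
finger_force: 30.0
```

Run:
```python
from h import *
import pickle
c=optics.capture("scene");pickle.dump(c,open("s2.pkl","wb"))
a=cv2.resize(c["frame"][90:310,270:440],None,fx=2.7,fy=2.7,interpolation=cv2.INTER_CUBIC)
cv2.imwrite("pics/s2.png",cv2.convertScaleAbs(a,alpha=1.6))
```

```text
(no output)
```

View pics/s2.png

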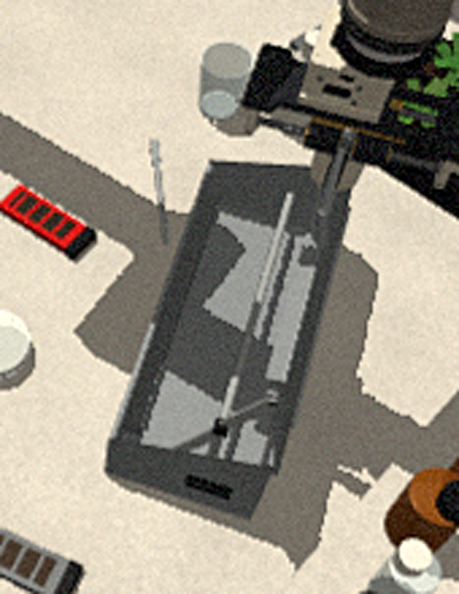

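The lid is at its end (30 N) and the stay looks straight (knee pad at crop (221,428)). I ease it back to lock.

{"name": "servo_tool", "arguments": {
  "linear": [
    [0, -0.018, 0],
    [0, -0.018, 0],
    [0, -0.018, 0.002],
    [0, -0.018, 0.003],
    [0, -0.018, 0.004],
    [0, -0.018, 0.004],
    [0, 0, 0],
    [0, 0, 0]
  ],
  "spin": [0, 0, 0, 0, 0, 0, 0, 0]
}}

```text
time: 10.3
tool_pos: [632.4, 179.6, 329.4]
tcp_rot: [3.136, -0.0, 1.999]
contact_force: [-4.5, 1.3, 11.5]
grip_width: 8.8
finger_force: 30.0
```

Run:
```python
from h import *
import pickle
c=optics.capture("scene");pickle.dump(c,open("s3.pkl","wb"))
a=cv2.resize(c["frame"][200:290,300:400],None,fx=5,fy=5,interpolation=cv2.INTER_CUBIC)
cv2.imwrite("pics/s3.png",cv2.convertScaleAbs(a,alpha=1.6))
```

```text
(no output)
```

View pics/s3.png

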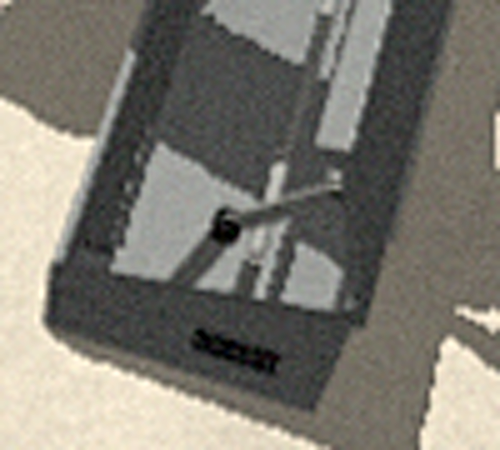

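The knee pad moved from (352,248) to (345,245), so it now bulges to the front. I ease a bit more to feel the stop.

{"name": "servo_tool", "arguments": {
  "linear": [
    [0, -0.01, 0],
    [0, -0.01, 0],
    [0, -0.01, 0],
    [0, -0.01, 0],
    [0, 0, 0],
    [0, 0, 0],
    [0, 0, 0],
    [0, 0, 0]
  ],
  "spin": [0, 0, 0, 0, 0, 0, 0, 0]
}}

```text
time: 11.35
tool_pos: [625.9, 176.6, 327.8]
tcp_rot: [3.136, -0.001, 1.999]
contact_force: [-0.1, 4.4, 8.2]
grip_width: 8.9
finger_force: 30.0
```

{"name": "servo_tool", "arguments": {
  "linear": [
    [0, -0.01, 0],
    [0, -0.01, 0],
    [0, 0, 0],
    [0, 0, 0],
    [0, 0, 0],
    [0, 0, 0],
    [0, 0, 0],
    [0, 0, 0]
  ],
  "spin": [0, 0, 0, 0, 0, 0, 0, 0]
}}

```text
time: 12.35
tool_pos: [623.5, 175.5, 327.2]
tcp_rot: [3.133, -0.001, 2.0]
contact_force: [5.8, 5.7, 4.5]
grip_width: 9.0
finger_force: 30.0
```

```bash
cat > knee.py <<'E'
from plan import *
import pickle
def pad(c,box=(335,235,362,258)):
    x0,y0,x1,y1=box;g=c["frame"][y0:y1,x0:x1].max(2).astype(float)
    g=cv2.GaussianBlur(g,(3,3),0);m=(g<g.min()+12).astype(np.uint8)
    n,l,s,cc=cv2.connectedComponentsWithStats(m);k=1+np.argmax(s[1:,4]);return cc[k]+[x0,y0],s[k,4]
def onplane(c,uv,y=-194): # intersect ray with box y=const
    o,d=ray(c,[uv]);d=d[0];n=np.array([-np.sin(B),np.cos(B),0]);q=bx(0,y);s=n@(q-o)/(n@d);p=o+s*d
    return np.r_[tobox(p),p[2]]
E
python3 - <<'E'
from knee import *
np.set_printoptions(precision=1,suppress=True)
c=optics.capture("scene");pickle.dump(c,open("s4.pkl","wb"))
for n in("s2","s3","s4"):
    c=pickle.load(open(n+".pkl","rb"));p,a=pad(c);print(n,p,a,onplane(c,p))
E
```

```text
s2 [351.2 249. ] 10 [  22.8 -194.   153.4]
s3 [344.5 246. ] 12 [   3.6 -194.   158.4]
s4 [341.8 245. ] 10 [  -4.  -194.   159.2]
```

The stay resists at about 7 N, with the pad about 27 mm forward, which matches the locked geometry. I release and back up.

{"name": "servo_tool", "arguments": {
  "linear": [
    [0, 0, 0],
    [0, 0, 0],
    [0, 0, 0],
    [0, 0, -0.05],
    [0, 0, -0.1],
    [0, 0, -0.1],
    [0, 0, 0],
    [0, 0, 0]
  ],
  "spin": [0, 0, 0, 0, 0, 0, 0, 0],
  "hand": -0.3
}}

```text
time: 13.4
tool_pos: [622.0, 173.4, 373.8]
tcp_rot: [-3.141, -0.0, 1.998]
contact_force: [-0.5, 0.3, -1.1]
grip_width: 31.9
finger_force: 0.0
```

Run:
```python
from knee import *
from cas import cass
np.set_printoptions(precision=1,suppress=True)
c=optics.capture("scene");pickle.dump(c,open("s5.pkl","wb"))
p,a=pad(c);print(p,a,onplane(c,p));print(cass(c))
t=optics.capture("top");pickle.dump(t,open("t5.pkl","wb"))
for o in cass(t):print(np.round(o,2))
```

```text
[342.6 245.1] 11 [  -1.8 -194.   160.1]
[(500.1915588378906, -633.943115234375, 100.60369110107422, 36.95773696899414, np.float32(-1.5695168)), (619.9108276367188, -367.2727355957031, 136.3552703857422, 49.61369323730469, np.float32(0.29084978)), (374.3592834472656, -616.5094604492188, 127.9601058959961, 60.464378356933594, np.float32(-1.5566976)), (621.1481323242188, -205.3038787841797, 135.35995483398438, 51.97445297241211, np.float32(0.31681785)), (453.0583801269531, -194.09564208984375, 142.3991241455078, 49.070194244384766, np.float32(-0.30496347))]
[ 368.6 -612.1  124.8   53.1   -1.6]
[ 447.7 -188.9  133.6   48.7   -0.3]
[ 537.2 -654.5  101.3   46.     1.5]
[ 616.6 -202.3  132.3   49.3    0.3]
[ 614.4 -365.4  130.6   51.8    0.3]
[ 784.8 -269.2  156.1   65.1    1.5]
```

```bash
python3 -c "
from plan import *
rows([(616.7,-202.5,310,197.8,12),(616.7,-202.5,150,197.8,3),(616.7,-202.5,150,197.8,1)])"
```

```text
{"linear": [[-0.142, -0.067, 0.026], [-0.133, -0.084, 0.026], [-0.121, -0.099, 0.026], [-0.109, -0.113, 0.026], [-0.094, -0.125, 0.026], [-0.078, -0.136, 0.026], [-0.061, -0.144, 0.026], [-0.043, -0.15, 0.026]], "spin": [-0.077, -0.077, -0.077, -0.077, -0.077, -0.077, -0.077, -0.077]}
{"linear": [[-0.025, -0.155, 0.026], [-0.006, -0.157, 0.026], [0.013, -0.156, 0.026], [0.032, -0.153, 0.026], [0.0, -0.0, 0.267], [-0.0, 0.0, 0.267], [0.0, -0.0, 0.267], [-0.0, 0.0, -0.0]], "spin": [-0.077, -0.077, -0.077, -0.077, 0.0, 0.0, 0.0, 0.0]}
```

{"name": "servo_tool", "arguments": {
  "linear": [
    [-0.142, -0.067, 0.01],
    [-0.133, -0.084, 0.02],
    [-0.121, -0.099, 0.03],
    [-0.109, -0.113, 0.03],
    [-0.094, -0.125, 0.03],
    [-0.078, -0.136, 0.03],
    [-0.061, -0.144, 0.03],
    [-0.043, -0.15, 0.03]
  ],
  "spin": [-0.077, -0.077, -0.077, -0.077, -0.077, -0.077, -0.077, -0.077]
}}

```text
time: 14.5
tool_pos: [617.9, -78.1, 331.5]
tcp_rot: [3.141, -0.001, 2.97]
contact_force: [0.6, 0.9, 0.2]
grip_width: 31.9
finger_force: 0.0
```

{"name": "servo_tool", "arguments": {
  "linear": [
    [-0.025, -0.155, 0.026],
    [-0.006, -0.157, 0.026],
    [0.013, -0.156, 0.026],
    [0.032, -0.153, 0.026],
    [0, 0, 0.26],
    [0, 0, 0.26],
    [0, 0, 0.26],
    [0, 0, 0]
  ],
  "spin": [-0.077, -0.077, -0.077, -0.077, 0, 0, 0, 0],
  "hand": 0.4
}}

```text
time: 15.5
tool_pos: [613.3, -201.3, 150.9]
tcp_rot: [3.134, -0.008, -2.834]
contact_force: [-0.8, 0.4, -0.7]
grip_width: 64.2
finger_force: 0.0
```

Run:
```python
from plan import *
import pickle
from cas import cass
np.set_printoptions(precision=2,suppress=True)
print(monitor.get_obs()["joint_positions"])
c=optics.capture("wrist");pickle.dump(c,open("w6.pkl","wb"));cv2.imwrite("pics/w6.png",cv2.convertScaleAbs(c["frame"],alpha=1.0))
for z in(0,8,16):
  for o in cass(c,z):print(z,np.round(o,2))
s=optics.capture("scene");a=cv2.resize(s["frame"][0:300,180:560],None,fx=2,fy=2);cv2.imwrite("pics/s6.png",cv2.convertScaleAbs(a,alpha=1.5))
```

```text
[-0.44  0.63  1.26  0.    1.26 -2.31]
0 [ 619.23 -371.56  134.83   56.1     0.29]
0 [ 607.51 -379.42  107.39   40.18    0.27]
8 [ 630.65 -190.3   116.38   68.74    0.17]
8 [ 617.17 -367.78  131.35   54.66    0.29]
8 [ 605.75 -375.44  104.62   39.14    0.27]
16 [ 628.23 -191.23  113.3    66.92    0.17]
16 [ 615.11 -364.01  127.87   53.21    0.29]
16 [ 604.   -371.46  101.85   38.11    0.27]
```

View pics/w6.png

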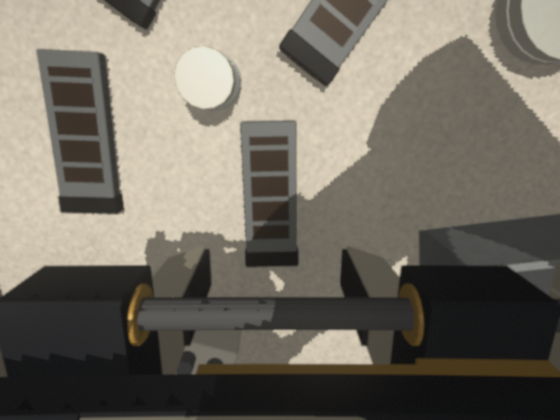

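View pics/s6.png

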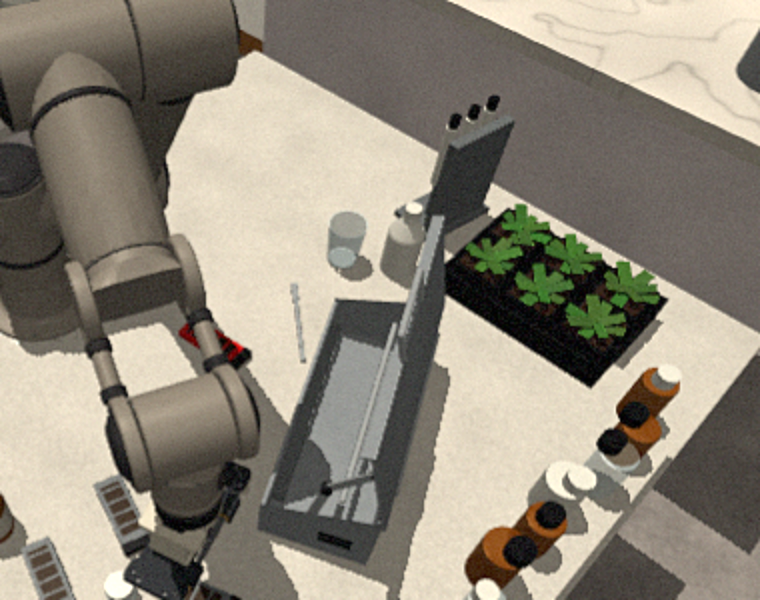

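The wrist view shows the nearest cassette with top-face corners at about (241,124), (296,122) and collar end (246,250)–(298,248). The scene shows the lid standing on the stay by itself. The big wrist means I should grip near the foot to stay clear of the lid.

```bash
cat >> cas.py <<'E'
def one(c,near,z=16,r=90):
    "cassette nearest to a guess: grey/black mask of the bench window, rect on plane z"
    f=c["frame"].astype(int);m=((f.max(2)<125)&(f.max(2)-f.min(2)<25)).astype(np.uint8)
    return m
E
python3 - <<'E'
from plan import *
import pickle
np.set_printoptions(precision=1,suppress=True)
c=pickle.load(open("w6.pkl","rb"));t=pickle.load(open("t5.pkl","rb"))
o=monitor.get_obs();print(o["tool_pos"],np.degrees(o["tcp_rot"]))
P=onz(c,[(241,123),(296,121),(246,250),(298,248)],16);print(P)
f=(P[0]+P[1])/2;k=(P[2]+P[3])/2;print("foot",f,"yaw",np.degrees(np.arctan2(*(k-f)[1::-1])),np.linalg.norm(P[0]-P[1]),np.linalg.norm(k-f))
# height check of the foot corners: wrist vs top
tf=proj(t,P);print(tf)
g=t["frame"][int(tf[:,1].min())-4:int(tf[:,1].max())+5,int(tf[:,0].min())-4:int(tf[:,0].max())+5]
# unfinished 4th cassette guess, from wrist picture collar edge
print(onz(c,[(283,33),(334,84)],16))
E
```

```text
[ 616.7 -202.7  156.9] [-180.     0.  -162.4]
[[ 564.1 -244.5   16. ]
 [ 549.  -202.5   16. ]
 [ 670.2 -209.3   16. ]
 [ 654.2 -165.1   16. ]]
foot [ 556.6 -223.5   16. ] yaw 18.980045415611237 44.64596209238108 111.69586446437067
[[345.6 184.2]
 [333.8 188.8]
 [334.4 154.6]
 [322.  159.4]]
[[ 491.1 -232.5   16. ]
 [ 513.3 -183.1   16. ]]
```

```bash
python3 -c "
from plan import *
x,y=582.2,-215
rows([(x,y,120,198.3,3),(x,y,4,198.3,4),(x,y,4,198.3,1)])"
```

```text
{"linear": [[0.061, -0.002, 0.062], [0.061, -0.002, 0.062], [0.061, -0.002, 0.062], [-0.0, 0.0, 0.145], [-0.0, 0.0, 0.145], [-0.0, 0.0, 0.145], [-0.0, 0.0, 0.145], [-0.0, 0.0, -0.0]], "spin": [-0.002, -0.002, -0.002, -0.0, -0.0, -0.0, -0.0, -0.0]}
```

{"name": "servo_tool", "arguments": {
  "linear": [
    [0.061, -0.002, 0.062],
    [0.061, -0.002, 0.062],
    [0.061, -0.002, 0.062],
    [0, 0, 0.145],
    [0, 0, 0.145],
    [0, 0, 0.145],
    [0, 0, 0.145],
    [0, 0, 0]
  ],
  "spin": [-0.002, -0.002, -0.002, 0, 0, 0, 0, 0]
}}

```text
time: 16.6
tool_pos: [582.2, -215.1, 3.2]
tcp_rot: [-3.142, 0.0, -2.824]
contact_force: [-0.2, 0.4, 0.1]
grip_width: 64.1
finger_force: 0.0
```

{"name": "servo_tool", "arguments": {
  "linear": [
    [0, 0, 0],
    [0, 0, 0],
    [0, 0, 0],
    [0, 0, 0],
    [0, 0, 0],
    [0, 0, 0],
    [0, 0, 0],
    [0, 0, 0]
  ],
  "spin": [0, 0, 0, 0, 0, 0, 0, 0],
  "hand": -1
}}

```text
time: 17.6
tool_pos: [582.8, -215.4, 4.4]
tcp_rot: [-3.139, 0.002, -2.824]
contact_force: [-1.1, -0.1, 7.1]
grip_width: 45.9
finger_force: 30.0
```

```bash
python3 -c "
from plan import *
y=70;o=monitor.get_obs()['tool_pos'];a=bx(-70,y,185)
rows([(o[0],o[1],185,198.3,4),(*a,205.1,10),(*bx(-70,y,185),205.1,2),(*bx(-70,y,100),205.1,3),(*bx(-48,y,80),205.1,3),(*bx(-48,y,80),205.1,2)])
print(bx(-48,y,80))"
```

```text
{"linear": [[-0.0, 0.0, -0.226], [-0.0, 0.0, -0.226], [-0.0, 0.0, -0.226], [-0.0, 0.0, -0.226], [-0.028, 0.208, -0.0], [-0.031, 0.208, -0.0], [-0.033, 0.208, -0.0], [-0.036, 0.207, -0.0]], "spin": [-0.0, -0.0, -0.0, -0.0, -0.008, -0.008, -0.008, -0.008]}
{"linear": [[-0.038, 0.207, -0.0], [-0.041, 0.206, -0.0], [-0.043, 0.206, -0.0], [-0.045, 0.205, -0.0], [-0.048, 0.205, -0.0], [-0.05, 0.204, -0.0], [0.0, -0.0, -0.0], [0.0, -0.0, -0.0]], "spin": [-0.008, -0.008, -0.008, -0.008, -0.008, -0.008, 0.0, 0.0]}
{"linear": [[-0.0, 0.0, 0.142], [-0.0, 0.0, 0.142], [-0.0, 0.0, 0.142], [-0.037, 0.0, 0.033], [-0.037, 0.0, 0.033], [-0.037, 0.0, 0.033], [-0.0, 0.0, -0.0], [-0.0, 0.0, -0.0]], "spin": [-0.0, -0.0, -0.0, -0.0, -0.0, -0.0, -0.0, -0.0]}
[525.36539014 207.47129271  80.        ]
```

{"name": "servo_tool", "arguments": {
  "linear": [
    [0, 0, -0.226],
    [0, 0, -0.226],
    [0, 0, -0.226],
    [0, 0, -0.226],
    [-0.028, 0.208, 0],
    [-0.031, 0.208, 0],
    [-0.033, 0.208, 0],
    [-0.036, 0.207, 0]
  ],
  "spin": [0, 0, 0, 0, -0.008, -0.008, -0.008, -0.008]
}}

```text
time: 18.6
tool_pos: [550.4, -48.2, 183.6]
tcp_rot: [-3.142, 0.0, -2.774]
contact_force: [-0.7, 0.1, -1.7]
grip_width: 45.4
finger_force: 30.0
```

{"name": "servo_tool", "arguments": {
  "linear": [
    [-0.038, 0.207, 0],
    [-0.041, 0.206, 0],
    [-0.043, 0.206, 0],
    [-0.045, 0.205, 0],
    [-0.048, 0.205, 0],
    [-0.05, 0.204, 0],
    [0, 0, 0],
    [0, 0, 0]
  ],
  "spin": [-0.008, -0.008, -0.008, -0.008, -0.008, -0.008, 0, 0]
}}

```text
time: 19.6
tool_pos: [503.9, 198.0, 183.5]
tcp_rot: [-3.141, -0.0, -2.698]
contact_force: [0.6, -0.7, -2.7]
grip_width: 45.5
finger_force: 30.0
```

```bash
cat > view.py <<'E'
from plan import *
import pickle,sys
np.set_printoptions(precision=1,suppress=True)
n=sys.argv[1];c=optics.capture("wrist");pickle.dump(c,open(n+".pkl","wb"));cv2.imwrite(f"pics/{n}.png",cv2.convertScaleAbs(c["frame"],alpha=1.3))
o=monitor.get_obs();print(o["tool_pos"],tobox(o["tool_pos"]),np.degrees(o["tcp_rot"][2]))
E
python3 view.py w7; python3 -c "
from plan import *
import pickle
c=pickle.load(open('w7.pkl','rb'))
print(proj(c,[bx(-49,70,6),bx(25,-150,71),bx(25,200,71),bx(-60,70,24),bx(-85,70,80)]).round())"
```

```text
[504.1 197.6 183.4] [-71.5  70.1] -154.65096977001687
[[274. 204.]
 [ 19. 306.]
 [422. 307.]
 [274. 198.]
 [274. 187.]]
```

View pics/w7.png

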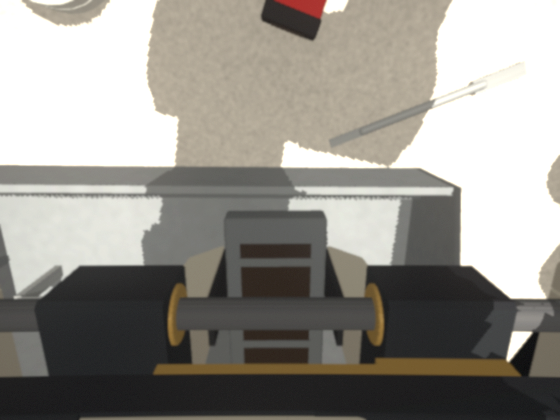

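The view shows the held cassette squarely aligned and the front rim at rows 185–193, where predicted. I descend, then slide back over the rail.

{"name": "servo_tool", "arguments": {
  "linear": [
    [0, 0, 0.14],
    [0, 0, 0.14],
    [0, 0, 0.14],
    [-0.037, 0, 0.03],
    [-0.037, 0, 0.03],
    [-0.037, 0, 0.03],
    [0, 0, 0],
    [0, 0, 0]
  ],
  "spin": [0, 0, 0, 0, 0, 0, 0, 0]
}}

```text
time: 20.65
tool_pos: [524.1, 208.0, 81.7]
tcp_rot: [-3.142, 0.0, -2.698]
contact_force: [-1.0, 0.3, -1.6]
grip_width: 45.9
finger_force: 30.0
```

```bash
python3 -c "
from plan import *
import pickle
c=pickle.load(open('w7.pkl','rb'))
print(proj(c,[bx(-85,210,80),bx(-79,204,80),bx(-85,0,0)]).round())
y=70
w=[(-46,76),(-45,70),(-43,62),(-41,55),(-39,48),(-38,41),(-36,35),(-35,31),(-35,29.5)]
rows([(*bx(a,y,z),205.1,n) for (a,z),n in zip(w,[1]*7+[2,2])]+[(*bx(-35,y,29.5),205.1,5)])"
```

```text
[[459. 188.]
 [449. 195.]
 [203. 167.]]
{"linear": [[-0.014, -0.005, 0.028], [-0.005, -0.0, 0.03], [-0.01, 0.0, 0.04], [-0.01, 0.0, 0.035], [-0.01, -0.0, 0.035], [-0.005, -0.0, 0.035], [-0.01, 0.0, 0.03], [-0.003, -0.0, 0.01]], "spin": [0.003, -0.0, -0.0, -0.0, -0.0, -0.0, -0.0, -0.0]}
{"linear": [[-0.002, 0.0, 0.01], [-0.0, 0.0, 0.004], [-0.0, 0.0, 0.004], [-0.0, 0.0, -0.0], [-0.0, 0.0, -0.0], [-0.0, 0.0, -0.0], [-0.0, 0.0, -0.0], [-0.0, 0.0, -0.0]], "spin": [-0.0, -0.0, -0.0, -0.0, -0.0, -0.0, -0.0, -0.0]}
```

{"name": "servo_tool", "arguments": {
  "linear": [
    [-0.015, -0.005, 0.03],
    [-0.005, 0, 0.03],
    [-0.01, 0, 0.04],
    [-0.01, 0, 0.035],
    [-0.01, 0, 0.035],
    [-0.01, 0, 0.035],
    [0, 0, 0],
    [0, 0, 0]
  ],
  "spin": [0, 0, 0, 0, 0, 0, 0, 0]
}}

```text
time: 21.65
tool_pos: [535.7, 212.2, 40.2]
tcp_rot: [3.142, 0.001, -2.699]
contact_force: [-0.2, 0.0, -1.2]
grip_width: 45.8
finger_force: 30.0
```

Run:
```python
from plan import *
o=monitor.get_obs();print(tobox(o["tool_pos"]),o["tool_pos"])
s=optics.capture("scene");a=cv2.resize(s["frame"][60:280,250:470],None,fx=2.7,fy=2.7,interpolation=cv2.INTER_CUBIC);cv2.imwrite("pics/s8.png",cv2.convertScaleAbs(a,alpha=1.5))
```

```text
[-36.63851801  69.9492271 ] [535.67553158 212.24484845  40.16119914]
```

View pics/s8.png

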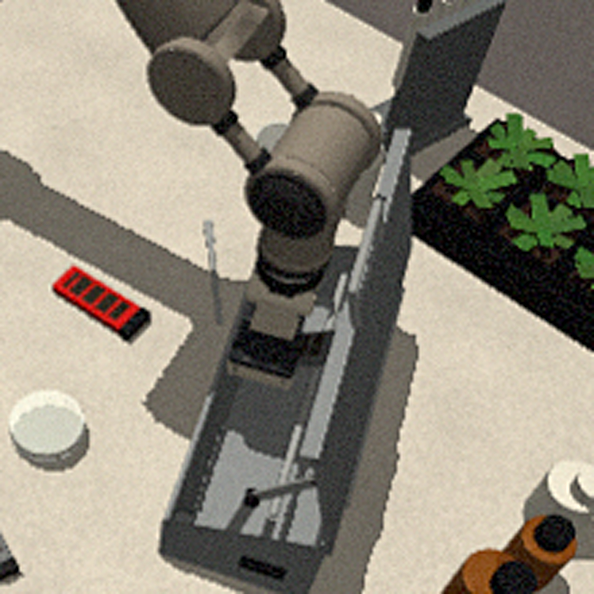

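It tilts freely, with no force and the wrist clear of the lid. Down the last part, then release.

{"name": "servo_tool", "arguments": {
  "linear": [
    [-0.008, 0, 0.02],
    [-0.008, 0, 0.02],
    [0, 0, 0.01],
    [0, 0, 0.005],
    [0, 0, 0],
    [0, 0, 0],
    [0, 0, 0],
    [0, 0, 0]
  ],
  "spin": [0, 0, 0, 0, 0, 0, 0, 0]
}}

```text
time: 22.7
tool_pos: [538.2, 213.5, 29.3]
tcp_rot: [3.142, 0.0, -2.699]
contact_force: [-0.7, -1.8, 4.4]
grip_width: 46.1
finger_force: 30.0
```

{"name": "servo_tool", "arguments": {
  "linear": [
    [0, 0, 0],
    [0, 0, 0],
    [0, 0, 0],
    [0, 0, 0],
    [0, 0, 0],
    [0, 0, -0.1],
    [0.05, 0, -0.2],
    [0.05, 0, -0.25]
  ],
  "spin": [0, 0, 0, 0, 0, 0, 0, 0],
  "hand": 0.2
}}

```text
time: 23.7
tool_pos: [519.2, 204.6, 139.6]
tcp_rot: [3.141, -0.002, -2.699]
contact_force: [0.6, 0.1, 0.3]
grip_width: 55.1
finger_force: 0.0
```

```bash
python3 view.py w9
python3 - <<'E'
from knee import *
from cas import cass
c=optics.capture("scene");p,a=pad(c);print(p,a)
t=optics.capture("top");pickle.dump(t,open("t9.pkl","wb"))
for o in cass(t):print(np.round(o,2))
w=pickle.load(open("w9.pkl","rb"))
print(proj(w,[bx(-49,70-23,6),bx(-49,70+23,6),bx(-59.7,47,18),bx(-59.7,93,18)]).round())
E
```

```text
[521.7 205.2 147. ] [-52.3  69.5] -154.59972968376917
[342.63636364 245.09090909] 11
[ 368.57 -612.06  124.83   53.15   -1.56]
[ 4.4771e+02 -1.8895e+02  1.3355e+02  4.8660e+01 -3.4000e-01]
[ 537.23 -654.55  101.28   46.05    1.54]
[ 6.1477e+02 -3.6489e+02  1.3175e+02  5.1770e+01  2.9000e-01]
[ 784.84 -269.2   156.06   65.12    1.53]
[[248. 200.]
 [301. 201.]
 [247. 192.]
 [303. 192.]]
```

View pics/w9.png

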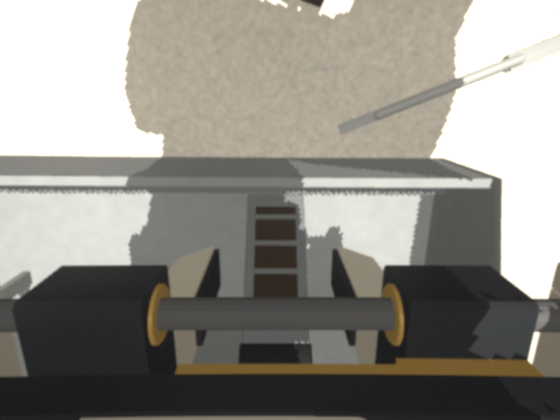

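The foot edge sits at row 193, columns 247–303, exactly as predicted for a seated cassette. Now the remaining three, located numerically from the top view.

```bash
cat > dark.py <<'E'
from plan import *
def loc(c,guess,R=75,thr=45):
    "black collar/slots near a guess (x,y,yaw): PCA axis and foot estimate"
    f=c["frame"].max(2).astype(float);v,u=np.nonzero(f<thr)
    P=onz(c,np.c_[u,v],16)[:,:2]
    d=P-np.array(guess[:2]);ca,sa=np.cos(guess[2]),np.sin(guess[2])
    a=d[:,0]*ca+d[:,1]*sa;b=-d[:,0]*sa+d[:,1]*ca
    k=(abs(a)<R)&(abs(b)<28);Q=P[k]
    m=Q.mean(0);w=np.linalg.eigh(np.cov((Q-m).T))[1][:,-1];w=w*np.sign(w[0])
    s=(Q-m)@w
    hi=np.percentile(s,99);return m,np.degrees(np.arctan2(w[1],w[0])),m+w*(hi-65),len(Q)
E
python3 - <<'E'
from dark import *
import pickle
from cas import cass
np.set_printoptions(precision=1,suppress=True)
t=pickle.load(open("t9.pkl","rb"));t0=pickle.load(open("top0.pkl","rb"))
T=lambda x,y:(x/2.9+139.67,y/2.9+109.67)
g=onz(t,[T(679,305)],16)[0];print(g)
for n,c,q in(("B0",t0,(617,-202.5,.31)),("A",t,(447.5,-189.2,-.32)),("C",t,(614.7,-365,.29)),("D",t,(g[0],g[1],-.22))):
    for thr in(45,60): print(n,thr,loc(c,q,thr=thr))
for o in cass(t): print(np.round(o[:2],1),np.degrees(o[4]).round(1))
E
```

```text
[ 453.6 -338.6   16. ]
B0 45 (array([ 627.1, -199.8]), np.float64(20.037608872246576), array([ 614.5, -204.4]), 183)
B0 60 (array([ 622.8, -201.2]), np.float64(19.55712170005183), array([ 614.5, -204.1]), 271)
A 45 (array([ 463.2, -196.5]), np.float64(-17.61770253284493), array([ 444.3, -190.5]), 139)
A 60 (array([ 455.6, -193.9]), np.float64(-17.619365874827203), array([ 444.1, -190.2]), 219)
C 45 (array([ 625.9, -363.2]), np.float64(18.152730035349), array([ 612.1, -367.7]), 174)
C 60 (array([ 620.7, -364.5]), np.float64(16.861398129829293), array([ 612.3, -367. ]), 252)
D 45 (array([ 464.4, -342.1]), np.float64(-16.82322264258866), array([ 448.2, -337.1]), 165)
D 60 (array([ 458.7, -339.8]), np.float64(-16.519874236583533), array([ 448.1, -336.7]), 245)
[ 368.6 -612.1] -89.3
[ 447.7 -189. ] -19.5
[ 537.2 -654.6] 88.4
[ 614.8 -364.9] 16.4
[ 784.8 -269.2] 87.8
```

```bash
python3 -c "
from plan import *
x,y=411.5,-178.1
rows([(521,204,185,205.4,1),(x,y,170,162,10),(x,y,60,162,3),(x,y,60,162,2)])"
```

```text
{"linear": [[0.005, -0.005, -0.214], [0.131, -0.149, 0.007], [0.12, -0.159, 0.007], [0.107, -0.167, 0.007], [0.094, -0.175, 0.007], [0.081, -0.182, 0.007], [0.067, -0.187, 0.007], [0.053, -0.192, 0.007]], "spin": [-0.0, 0.048, 0.048, 0.048, 0.048, 0.048, 0.048, 0.048]}
{"linear": [[0.038, -0.195, 0.007], [0.023, -0.197, 0.007], [0.008, -0.199, 0.007], [0.0, 0.0, 0.183], [0.0, 0.0, 0.183], [0.0, 0.0, 0.183], [0.0, 0.0, -0.0], [0.0, 0.0, -0.0]], "spin": [0.048, 0.048, 0.048, -0.0, -0.0, -0.0, -0.0, -0.0]}
```

{"name": "servo_tool", "arguments": {
  "linear": [
    [0.005, -0.005, -0.2],
    [0.131, -0.149, 0.007],
    [0.12, -0.159, 0.007],
    [0.107, -0.167, 0.007],
    [0.094, -0.175, 0.007],
    [0.081, -0.182, 0.007],
    [0.067, -0.187, 0.007],
    [0.053, -0.192, 0.007]
  ],
  "spin": [0, 0.048, 0.048, 0.048, 0.048, 0.048, 0.048, 0.048]
}}

```text
time: 24.85
tool_pos: [442.4, -65.0, 168.3]
tcp_rot: [3.141, -0.002, 3.054]
contact_force: [-0.3, -0.8, 0.6]
grip_width: 55.2
finger_force: 0.0
```

{"name": "servo_tool", "arguments": {
  "linear": [
    [0.038, -0.195, 0.007],
    [0.023, -0.197, 0.007],
    [0.008, -0.199, 0.007],
    [0, 0, 0.18],
    [0, 0, 0.18],
    [0, 0, 0.18],
    [0, 0, 0],
    [0, 0, 0]
  ],
  "spin": [0.048, 0.048, 0.048, 0, 0, 0, 0, 0],
  "hand": 0.35
}}

```text
time: 25.85
tool_pos: [411.1, -178.9, 57.7]
tcp_rot: [3.142, 0.0, 2.831]
contact_force: [0.5, -0.0, 0.2]
grip_width: 62.0
finger_force: 0.0
```

Run:
```python
from dark import *
np.set_printoptions(precision=1,suppress=True)
t=optics.capture("top")
for q in((447.5,-189.2,-.32),(614.7,-365,.29),(452,-338,-.28)): print(loc(t,q))
s=optics.capture("scene");
for q in((447.5,-189.2,-.32),(614.7,-365,.29),(452,-338,-.28)): print(loc(s,q))
x,y=411.5,-178.1
rows([(x,y,4,162,5),(x,y,4,162,3)])
```

```text
(array([ 435. , -178.4]), np.float64(-15.839180203199449), array([ 448.9, -182.3]), 149)
(array([ 626.5, -362.9]), np.float64(18.49550642309449), array([ 612.6, -367.5]), 174)
(array([ 462.4, -340.3]), np.float64(-18.76617069521569), array([ 448.6, -335.7]), 170)
(array([ 466.6, -197.7]), np.float64(-18.332388697440944), array([ 450.2, -192.2]), 432)
(array([ 671.4, -352.8]), np.float64(-85.08331136945627), array([ 668.1, -314.1]), 115)
(array([ 503.1, -353.7]), np.float64(-20.620986579812055), array([ 456.4, -336.2]), 108)
{"linear": [[0.0, 0.001, 0.054], [0.0, 0.001, 0.054], [0.0, 0.001, 0.054], [0.0, 0.001, 0.054], [0.0, 0.001, 0.054], [0.0, 0.0, -0.0], [0.0, 0.0, -0.0], [0.0, 0.0, -0.0]], "spin": [0.0, 0.0, 0.0, 0.0, 0.0, -0.0, -0.0, -0.0]}
```

{"name": "servo_tool", "arguments": {
  "linear": [
    [0, 0.001, 0.054],
    [0, 0.001, 0.054],
    [0, 0.001, 0.054],
    [0, 0.001, 0.054],
    [0, 0.001, 0.054],
    [0, 0, 0],
    [0, 0, 0],
    [0, 0, 0]
  ],
  "spin": [0, 0, 0, 0, 0, 0, 0, 0]
}}

```text
time: 26.95
tool_pos: [411.4, -177.9, 3.6]
tcp_rot: [-3.141, 0.001, 2.831]
contact_force: [-0.2, 0.3, 1.2]
grip_width: 62.0
finger_force: 0.0
```

{"name": "servo_tool", "arguments": {
  "linear": [
    [0, 0, 0],
    [0, 0, 0],
    [0, 0, 0],
    [0, 0, 0],
    [0, 0, 0],
    [0, 0, 0],
    [0, 0, 0],
    [0, 0, 0]
  ],
  "spin": [0, 0, 0, 0, 0, 0, 0, 0],
  "hand": -1
}}

```text
time: 27.95
tool_pos: [411.2, -177.9, 3.5]
tcp_rot: [-3.142, 0.0, 2.831]
contact_force: [-0.7, 0.1, 5.5]
grip_width: 45.7
finger_force: 29.9
```

```bash
cat > place.py <<'E'
from plan import *
import sys
y=float(sys.argv[1]);x0=float(sys.argv[2]) if len(sys.argv)>2 else -70
o=monitor.get_obs();p=o["tool_pos"];q=np.degrees(o["tcp_rot"][2]);print(p,q,o["grip_width"])
rows([(p[0],p[1],185,q,4),(*bx(x0,y,185),205.1,10),(*bx(x0,y,185),205.1,2)])
E
python3 place.py -7
```

```text
[ 411.18424365 -177.87051034    3.47642183] 162.19144887318282 45.70083861529209
{"linear": [[0.0, 0.0, -0.227], [0.0, 0.0, -0.227], [0.0, 0.0, -0.227], [0.0, 0.0, -0.227], [-0.014, 0.165, -0.0], [-0.026, 0.164, -0.0], [-0.038, 0.161, -0.0], [-0.05, 0.158, -0.0]], "spin": [-0.0, -0.0, -0.0, -0.0, -0.048, -0.048, -0.048, -0.048]}
{"linear": [[-0.062, 0.154, -0.0], [-0.073, 0.149, -0.0], [-0.084, 0.143, -0.0], [-0.094, 0.136, -0.0], [-0.104, 0.129, -0.0], [-0.114, 0.121, -0.0], [-0.0, 0.0, -0.0], [-0.0, 0.0, -0.0]], "spin": [-0.048, -0.048, -0.048, -0.048, -0.048, -0.048, 0.0, 0.0]}
```

{"name": "servo_tool", "arguments": {
  "linear": [
    [0, 0, -0.227],
    [0, 0, -0.227],
    [0, 0, -0.227],
    [0, 0, -0.227],
    [-0.014, 0.165, 0],
    [-0.026, 0.164, 0],
    [-0.038, 0.161, 0],
    [-0.05, 0.158, 0]
  ],
  "spin": [0, 0, 0, 0, -0.048, -0.048, -0.048, -0.048]
}}

```text
time: 28.95
tool_pos: [461.8, -54.1, 184.3]
tcp_rot: [3.141, -0.001, 3.134]
contact_force: [0.7, 0.5, -1.1]
grip_width: 45.8
finger_force: 29.9
```

{"name": "servo_tool", "arguments": {
  "linear": [
    [-0.062, 0.154, 0],
    [-0.073, 0.149, 0],
    [-0.084, 0.143, 0],
    [-0.094, 0.136, 0],
    [-0.104, 0.129, 0],
    [-0.114, 0.121, 0],
    [0, 0, 0],
    [0, 0, 0]
  ],
  "spin": [-0.048, -0.048, -0.048, -0.048, -0.048, -0.048, 0, 0]
}}

```text
time: 29.95
tool_pos: [536.7, 128.5, 184.2]
tcp_rot: [3.141, -0.002, -2.699]
contact_force: [0.3, 0.3, -1.1]
grip_width: 45.7
finger_force: 29.9
```

```bash
cat > lower.py <<'E'
from plan import *
import sys
y=float(sys.argv[1]);f=float(sys.argv[2]) if len(sys.argv)>2 else -33.5
o=monitor.get_obs();p=o["tool_pos"];print(tobox(p),p[2],np.degrees(o["tcp_rot"][2]),o["grip_width"])
w=[(f-36,140,1),(f-36,100,2),(f-14,82,3),(f-14,82,2),(f-10,72,1),(f-8,62,1),(f-6,54,1),(f-4,47,1),(f-3,40,1),(f-2,36,1),(f-1,32,1),(f,29.5,1)]
rows([(*bx(a,y,z),205.1,n) for a,z,n in w])
E
python3 lower.py -7
python3 - <<'E'
from plan import *
# lateral centring of the held cassette: dark slots between the fingers in the wrist view
c=optics.capture("wrist");f=c["frame"][215:295,180:380].max(2).astype(int)
print([int(v) for v in f[25].reshape(-1,5).mean(1)])
E
```

```text
[-71.2588241   -6.32675457] 184.21919076400215 -154.63884548185203 45.724042561121244
{"linear": [[-0.009, -0.003, 0.221], [-0.0, 0.0, 0.1], [-0.0, 0.0, 0.1], [-0.037, 0.0, 0.03], [-0.037, -0.0, 0.03], [-0.037, 0.0, 0.03], [-0.0, 0.0, -0.0], [-0.0, 0.0, -0.0]], "spin": [0.003, -0.0, -0.0, -0.0, -0.0, -0.0, -0.0, -0.0]}
{"linear": [[-0.02, 0.0, 0.05], [-0.01, -0.0, 0.05], [-0.01, 0.0, 0.04], [-0.01, 0.0, 0.035], [-0.005, -0.0, 0.035], [-0.005, 0.0, 0.02], [-0.005, -0.0, 0.02], [-0.005, 0.0, 0.013]], "spin": [-0.0, -0.0, -0.0, -0.0, -0.0, -0.0, -0.0, -0.0]}
[96, 97, 97, 95, 95, 95, 95, 95, 92, 73, 72, 73, 72, 72, 72, 72, 72, 72, 72, 72, 72, 72, 72, 71, 72, 73, 73, 72, 73, 80, 74, 71, 107, 127, 128, 128, 128, 127, 127, 127]
```

{"name": "servo_tool", "arguments": {
  "linear": [
    [-0.009, -0.003, 0.22],
    [0, 0, 0.1],
    [0, 0, 0.1],
    [-0.037, 0, 0.03],
    [-0.037, 0, 0.03],
    [-0.037, 0, 0.03],
    [0, 0, 0],
    [0, 0, 0]
  ],
  "spin": [0, 0, 0, 0, 0, 0, 0, 0]
}}

```text
time: 31.0
tool_pos: [559.3, 138.6, 83.1]
tcp_rot: [3.142, 0.0, -2.698]
contact_force: [0.5, -0.4, -0.7]
grip_width: 45.6
finger_force: 29.9
```

Run:
```python
from plan import *
import pickle
a=pickle.load(open("w7.pkl","rb"))["frame"];c=optics.capture("wrist");b=c["frame"];pickle.dump(c,open("w10.pkl","wb"))
for f in(a,b): print([int(v) for v in f[196:250:2,262:290].max(2).mean(1)])
o=monitor.get_obs();print(tobox(o["tool_pos"]),o["tool_pos"][2])
```

```text
[77, 86, 95, 95, 96, 97, 95, 80, 60, 59, 60, 67, 72, 73, 73, 73, 73, 73, 73, 72, 72, 72, 72, 69, 49, 39, 39]
[93, 84, 75, 80, 91, 93, 93, 93, 91, 74, 58, 58, 59, 65, 71, 73, 73, 73, 72, 72, 72, 72, 73, 72, 72, 69, 49]
[-46.55641439  -6.7571605 ] 83.19229757254371
```

{"name": "servo_tool", "arguments": {
  "linear": [
    [-0.02, 0, 0.05],
    [-0.01, 0, 0.05],
    [-0.01, 0, 0.04],
    [-0.01, 0, 0.035],
    [-0.005, 0, 0.035],
    [-0.005, 0, 0.02],
    [0, 0, 0.02],
    [0, 0, 0.015]
  ],
  "spin": [0, 0, 0, 0, 0, 0, 0, 0]
}}

```text
time: 32.05
tool_pos: [570.4, 143.9, 30.1]
tcp_rot: [-3.141, 0.001, -2.699]
contact_force: [-1.7, -0.9, 4.5]
grip_width: 45.5
finger_force: 30.0
```

{"name": "servo_tool", "arguments": {
  "linear": [
    [0, 0, 0],
    [0, 0, 0],
    [0, 0, 0],
    [0, 0, 0],
    [0, 0, 0],
    [0, 0, -0.1],
    [0.05, 0, -0.2],
    [0.05, 0, -0.3]
  ],
  "spin": [0, 0, 0, 0, 0, 0, 0, 0],
  "hand": 0.2
}}

```text
time: 33.05
tool_pos: [550.9, 134.9, 149.8]
tcp_rot: [3.14, -0.003, -2.699]
contact_force: [0.5, 0.0, 0.7]
grip_width: 55.2
finger_force: 0.0
```

```bash
cat > foot.py <<'E'
from plan import *
import pickle,sys
ys=[float(v) for v in sys.argv[1:]]
c=optics.capture("wrist");f=c["frame"].max(2)
for y in ys:
    u,v=proj(c,[bx(-59.7,y,18)])[0];p=f[int(v)-14:int(v)+16:2,int(u)-14:int(u)+14].mean(1)
    print(y,(u.round(),v.round()),[int(k) for k in p])
E
python3 foot.py -7 70
python3 - <<'E'
from dark import *
np.set_printoptions(precision=1,suppress=True)
o=monitor.get_obs();print(tobox(o["tool_pos"]),o["tool_pos"][2])
t=optics.capture("top")
for q in((614.7,-365,.29),(452,-338,-.28)): print(loc(t,q))
E
```

```text
-7.0 (np.float64(274.0), np.float64(190.0)) [89, 94, 94, 94, 87, 76, 75, 78, 83, 74, 72, 72, 72, 72, 62]
70.0 (np.float64(365.0), np.float64(191.0)) [145, 173, 174, 173, 150, 90, 82, 113, 116, 126, 130, 130, 130, 129, 111]
[-52.6  -7.7] 159.2103341955272
(array([ 625.5, -363. ]), np.float64(18.103297400259592), array([ 612.4, -367.3]), 179)
(array([ 463.7, -341.9]), np.float64(-16.83001973942327), array([ 448.1, -337.2]), 169)
```

```bash
python3 -c "
from plan import *
x,y=579.2,-377
p=monitor.get_obs()['tool_pos']
rows([(p[0],p[1],188,205.4,1),(x,y,170,197.3,12),(x,y,60,197.3,2),(x,y,60,197.3,1)])"
```

```text
{"linear": [[-0.0, 0.0, -0.156], [0.082, -0.197, 0.007], [0.08, -0.198, 0.007], [0.078, -0.199, 0.007], [0.075, -0.2, 0.007], [0.073, -0.201, 0.007], [0.071, -0.202, 0.007], [0.068, -0.202, 0.007]], "spin": [-0.0, 0.007, 0.007, 0.007, 0.007, 0.007, 0.007, 0.007]}
{"linear": [[0.066, -0.203, 0.007], [0.064, -0.204, 0.007], [0.061, -0.205, 0.007], [0.059, -0.205, 0.007], [0.056, -0.206, 0.007], [-0.0, 0.0, 0.275], [-0.0, 0.0, 0.275], [-0.0, 0.0, -0.0]], "spin": [0.007, 0.007, 0.007, 0.007, 0.007, 0.0, 0.0, -0.0]}
```

{"name": "servo_tool", "arguments": {
  "linear": [
    [0, 0, -0.15],
    [0.082, -0.197, 0.007],
    [0.08, -0.198, 0.007],
    [0.078, -0.199, 0.007],
    [0.075, -0.2, 0.007],
    [0.073, -0.201, 0.007],
    [0.071, -0.202, 0.007],
    [0.068, -0.202, 0.007]
  ],
  "spin": [0, 0.007, 0.007, 0.007, 0.007, 0.007, 0.007, 0.007]
}}

```text
time: 34.15
tool_pos: [566.9, -165.0, 169.7]
tcp_rot: [3.141, 0.0, -2.776]
contact_force: [0.5, 0.2, 0.1]
grip_width: 55.1
finger_force: 0.0
```

{"name": "servo_tool", "arguments": {
  "linear": [
    [0.066, -0.203, 0.007],
    [0.064, -0.204, 0.007],
    [0.061, -0.205, 0.007],
    [0.059, -0.205, 0.007],
    [0.056, -0.206, 0.007],
    [0, 0, 0.27],
    [0, 0, 0.27],
    [0, 0, 0]
  ],
  "spin": [0.007, 0.007, 0.007, 0.007, 0.007, 0, 0, 0],
  "hand": 0.35
}}

```text
time: 35.15
tool_pos: [575.5, -374.7, 49.7]
tcp_rot: [3.132, -0.006, -2.831]
contact_force: [0.1, -0.6, 0.1]
grip_width: 62.3
finger_force: 0.0
```

Run:
```python
from dark import *
np.set_printoptions(precision=1,suppress=True)
w=optics.capture("wrist")
o=monitor.get_obs();print(o["tool_pos"],np.degrees(o["tcp_rot"][2]))
c=np.array([615.5,-365.7]);a=np.radians(17.3);u=np.array([np.cos(a),np.sin(a)]);v=np.array([-u[1],u[0]])
f=w["frame"].max(2)
# across profile 12mm ahead of foot, along profile at foot end
P=[np.r_[c-45*u+s*v,16] for s in range(-40,41,2)];q=proj(w,P).astype(int);print([int(f[y,x]) for x,y in q])
P=[np.r_[c-s*u,16] for s in range(40,90,2)];q=proj(w,P).astype(int);print([int(f[y,x]) for x,y in q])
x,y=579.2,-377
rows([(x,y,4,197.3,5),(x,y,4,197.3,3)])
t=optics.capture("top");print(loc(t,(452,-338,-.28)))
```

```text
[ 577.6 -376.2   53.6] -162.17529230257782
[194, 196, 199, 199, 195, 193, 191, 191, 195, 133, 102, 103, 103, 99, 99, 98, 97, 97, 96, 95, 94, 95, 94, 93, 90, 90, 89, 86, 87, 99, 103, 102, 172, 193, 195, 194, 198, 197, 193, 192, 192]
[54, 86, 100, 81, 56, 57, 57, 98, 103, 104, 104, 105, 102, 72, 131, 194, 195, 193, 189, 192, 194, 194, 201, 198, 198]
{"linear": [[-0.001, -0.001, 0.05], [-0.001, -0.001, 0.05], [-0.001, -0.001, 0.05], [-0.001, -0.001, 0.05], [-0.001, -0.001, 0.05], [-0.0, 0.0, -0.0], [-0.0, 0.0, -0.0], [-0.0, 0.0, -0.0]], "spin": [0.001, 0.001, 0.001, 0.001, 0.001, -0.0, -0.0, -0.0]}
(array([ 444.4, -328.1]), np.float64(-1.8785167801702587), array([ 465.6, -328.8]), 68)
```

{"name": "servo_tool", "arguments": {
  "linear": [
    [0.001, -0.001, 0.05],
    [0.001, -0.001, 0.05],
    [0.001, -0.001, 0.05],
    [0.001, -0.001, 0.05],
    [0, -0.001, 0.05],
    [0, 0, 0],
    [0, 0, 0],
    [0, 0, 0]
  ],
  "spin": [0, 0, 0, 0, 0, 0, 0, 0]
}}

```text
time: 36.25
tool_pos: [578.1, -378.3, 5.6]
tcp_rot: [-3.141, 0.001, -2.83]
contact_force: [-0.1, -0.0, 0.1]
grip_width: 61.9
finger_force: 0.0
```

{"name": "servo_tool", "arguments": {
  "linear": [
    [0, 0, 0],
    [0, 0, 0],
    [0, 0, 0],
    [0, 0, 0],
    [0, 0, 0],
    [0, 0, 0],
    [0, 0, 0],
    [0, 0, 0]
  ],
  "spin": [0, 0, 0, 0, 0, 0, 0, 0],
  "hand": -1
}}

```text
time: 37.25
tool_pos: [577.9, -378.1, 5.3]
tcp_rot: [-3.142, 0.0, -2.831]
contact_force: [-1.6, 0.7, 2.9]
grip_width: 45.7
finger_force: 29.8
```

```bash
sed -i 's/205.1,10)/205.1,int(sys.argv[3]) if len(sys.argv)>3 else 10)/' place.py; python3 place.py -84 -70
```

```text
[ 577.91415957 -378.07809183    5.28914081] -162.1766258080279 45.70008399885811
{"linear": [[-0.0, 0.0, -0.225], [-0.0, 0.0, -0.225], [-0.0, 0.0, -0.225], [-0.0, 0.0, -0.225], [-0.063, 0.209, -0.0], [-0.066, 0.208, -0.0], [-0.069, 0.207, -0.0], [-0.071, 0.206, -0.0]], "spin": [-0.0, -0.0, -0.0, -0.0, -0.008, -0.008, -0.008, -0.008]}
{"linear": [[-0.074, 0.206, -0.0], [-0.077, 0.205, -0.0], [-0.079, 0.204, -0.0], [-0.082, 0.203, -0.0], [-0.084, 0.201, -0.0], [-0.087, 0.2, -0.0], [-0.0, 0.0, -0.0], [-0.0, 0.0, -0.0]], "spin": [-0.008, -0.008, -0.008, -0.008, -0.008, -0.008, -0.0, -0.0]}
```

{"name": "servo_tool", "arguments": {
  "linear": [
    [0, 0, -0.23],
    [0, 0, -0.23],
    [0, 0, -0.23],
    [0, 0, -0.23],
    [-0.063, 0.209, 0],
    [-0.066, 0.208, 0],
    [-0.069, 0.207, 0],
    [-0.071, 0.206, 0]
  ],
  "spin": [0, 0, 0, 0, -0.008, -0.008, -0.008, -0.008]
}}

```text
time: 38.25
tool_pos: [574.5, -202.1, 188.3]
tcp_rot: [3.141, -0.001, -2.78]
contact_force: [-0.2, -0.6, -1.4]
grip_width: 45.7
finger_force: 29.8
```

{"name": "servo_tool", "arguments": {
  "linear": [
    [-0.074, 0.206, 0],
    [-0.077, 0.205, 0],
    [-0.079, 0.204, 0],
    [-0.082, 0.203, 0],
    [-0.084, 0.201, 0],
    [-0.087, 0.2, 0],
    [0, 0, 0],
    [0, 0, 0]
  ],
  "spin": [-0.008, -0.008, -0.008, -0.008, -0.008, -0.008, 0, 0]
}}

```text
time: 39.25
tool_pos: [570.7, 58.5, 188.6]
tcp_rot: [3.142, -0.001, -2.704]
contact_force: [0.7, -1.1, -1.9]
grip_width: 45.8
finger_force: 29.8
```

```bash
python3 lower.py -84 -34
python3 - <<'E'
from plan import *
b=optics.capture("wrist")["frame"];print([int(v) for v in b[196:250:2,262:290].max(2).mean(1)])
E
```

```text
[-70.16909134 -84.15542943] 188.5894463073711 -154.95406399876697 45.80243662275564
{"linear": [[-0.001, 0.001, 0.243], [-0.0, 0.0, 0.1], [-0.0, 0.0, 0.1], [-0.037, 0.0, 0.03], [-0.037, 0.0, 0.03], [-0.037, 0.0, 0.03], [-0.0, 0.0, -0.0], [-0.0, 0.0, -0.0]], "spin": [-0.001, -0.0, -0.0, -0.0, -0.0, -0.0, -0.0, -0.0]}
{"linear": [[-0.02, -0.0, 0.05], [-0.01, 0.0, 0.05], [-0.01, 0.0, 0.04], [-0.01, -0.0, 0.035], [-0.005, 0.0, 0.035], [-0.005, -0.0, 0.02], [-0.005, 0.0, 0.02], [-0.005, -0.0, 0.013]], "spin": [-0.0, -0.0, -0.0, -0.0, -0.0, -0.0, -0.0, -0.0]}
[92, 96, 96, 96, 96, 95, 95, 95, 95, 83, 60, 58, 58, 62, 70, 72, 72, 72, 72, 72, 72, 72, 72, 72, 72, 69, 52]
```

{"name": "servo_tool", "arguments": {
  "linear": [
    [0, 0.005, 0.24],
    [0, 0, 0.1],
    [0, 0, 0.1],
    [-0.037, 0, 0.03],
    [-0.037, 0, 0.03],
    [-0.037, 0, 0.03],
    [0, 0, 0],
    [0, 0, 0]
  ],
  "spin": [0, 0, 0, 0, 0, 0, 0, 0]
}}

```text
time: 40.3
tool_pos: [590.7, 69.1, 83.4]
tcp_rot: [-3.142, 0.0, -2.705]
contact_force: [-0.1, -0.2, -1.5]
grip_width: 45.6
finger_force: 29.8
```

{"name": "servo_tool", "arguments": {
  "linear": [
    [-0.02, 0, 0.05],
    [-0.01, 0, 0.05],
    [-0.01, 0, 0.04],
    [-0.01, 0, 0.035],
    [-0.005, 0, 0.035],
    [-0.005, 0, 0.02],
    [0, 0, 0.02],
    [0, 0, 0.015]
  ],
  "spin": [0, 0, 0, 0, 0, 0, 0, 0]
}}

```text
time: 41.3
tool_pos: [601.7, 74.3, 30.1]
tcp_rot: [-3.142, 0.001, -2.705]
contact_force: [-0.9, -0.3, 4.2]
grip_width: 45.5
finger_force: 30.0
```

{"name": "servo_tool", "arguments": {
  "linear": [
    [0, 0, 0],
    [0, 0, 0],
    [0, 0, 0],
    [0, 0, 0],
    [0, 0, 0],
    [0, 0, -0.1],
    [0.05, 0, -0.2],
    [0.05, 0, -0.3]
  ],
  "spin": [0, 0, 0, 0, 0, 0, 0, 0],
  "hand": 0.2
}}

```text
time: 42.3
tool_pos: [582.3, 65.6, 150.0]
tcp_rot: [3.14, -0.003, -2.705]
contact_force: [0.5, 0.0, 0.7]
grip_width: 54.7
finger_force: 0.0
```

```bash
python3 foot.py -83 -7
python3 - <<'E'
from dark import *
from knee import pad
np.set_printoptions(precision=1,suppress=True)
print(pad(optics.capture("scene")))
t=optics.capture("top")
q=(452,-338,-.28); print(loc(t,q),loc(t,q,thr=60))
# D: centre (451.5,-338), yaw -16.5
a=np.radians(-16.5);x,y=np.array([451.5,-338.])-20*np.array([np.cos(a),np.sin(a)])
print(x,y)
p=monitor.get_obs()['tool_pos'];yw=np.degrees(monitor.get_obs()['tcp_rot'][2])
rows([(p[0],p[1],190,yw,1),(x,y,200,163.5,11),(x,y,110,163.5,2),(x,y,110,163.5,2)])
w=onz(t,[(380,255)],140);print(w)
E
```

```text
-83.0 (np.float64(274.0), np.float64(191.0)) [89, 96, 96, 96, 89, 76, 75, 79, 84, 74, 72, 72, 71, 71, 61]
-7.0 (np.float64(364.0), np.float64(191.0)) [87, 94, 94, 94, 87, 76, 86, 114, 121, 127, 129, 129, 129, 128, 110]
(array([343.6, 245.6]), np.int32(14))
(array([ 464.3, -342.2]), np.float64(-16.865116399720762), array([ 448.1, -337.3]), 167) (array([ 458.6, -339.6]), np.float64(-16.684407868628814), array([ 448.2, -336.5]), 247)
432.3236053026361 -332.31969310592154
{"linear": [[-0.0, 0.0, -0.179], [0.14, -0.134, -0.005], [0.13, -0.143, -0.005], [0.121, -0.152, -0.005], [0.11, -0.159, -0.005], [0.1, -0.166, -0.005], [0.089, -0.172, -0.005], [0.077, -0.178, -0.005]], "spin": [-0.0, 0.042, 0.042, 0.042, 0.042, 0.042, 0.042, 0.042]}
{"linear": [[0.065, -0.182, -0.005], [0.053, -0.186, -0.005], [0.041, -0.189, -0.005], [0.028, -0.192, -0.005], [0.0, 0.0, 0.225], [0.0, 0.0, 0.225], [0.0, 0.0, -0.0], [0.0, 0.0, -0.0]], "spin": [0.042, 0.042, 0.042, 0.042, -0.0, -0.0, -0.0, -0.0]}
[[ 318.5 -325.7  140. ]]
```

{"name": "servo_tool", "arguments": {
  "linear": [
    [0, 0, -0.18],
    [0.14, -0.134, -0.005],
    [0.13, -0.143, -0.005],
    [0.121, -0.152, -0.005],
    [0.11, -0.159, -0.005],
    [0.1, -0.166, -0.005],
    [0.089, -0.172, -0.005],
    [0.077, -0.178, -0.005]
  ],
  "spin": [0, 0.042, 0.042, 0.042, 0.042, 0.042, 0.042, 0.042]
}}

```text
time: 43.45
tool_pos: [485.0, -188.3, 192.1]
tcp_rot: [3.141, -0.001, 3.114]
contact_force: [0.6, -0.4, -0.2]
grip_width: 55.0
finger_force: 0.0
```

{"name": "servo_tool", "arguments": {
  "linear": [
    [0.065, -0.182, -0.005],
    [0.053, -0.186, -0.005],
    [0.041, -0.189, -0.005],
    [0.028, -0.192, -0.005],
    [0, 0, 0.22],
    [0, 0, 0.22],
    [0, 0, 0],
    [0, 0, 0]
  ],
  "spin": [0.042, 0.042, 0.042, 0.042, 0, 0, 0, 0],
  "hand": 0.35
}}

```text
time: 44.45
tool_pos: [430.5, -332.3, 110.0]
tcp_rot: [-3.141, 0.001, 2.853]
contact_force: [1.0, -0.1, 0.1]
grip_width: 61.4
finger_force: 0.0
```

Run:
```python
from dark import *
import pickle
np.set_printoptions(precision=1,suppress=True)
w=optics.capture("wrist");pickle.dump(w,open("w12.pkl","wb"))
o=monitor.get_obs();print(o["tool_pos"],np.degrees(o["tcp_rot"][2]))
c=np.array([451.5,-338.]);a=np.radians(-16.5);u=np.array([np.cos(a),np.sin(a)]);v=np.array([-u[1],u[0]])
f=w["frame"].max(2)
for k in(52,25):
  P=[np.r_[c-k*u+s*v,16] for s in range(-40,41,2)];q=proj(w,P).astype(int);print([int(f[y,x]) for x,y in q])
P=[np.r_[c-s*u,16] for s in range(20,90,2)];q=proj(w,P).astype(int);print([int(f[y,x]) for x,y in q])
c=c-15*u;rows([(*c,60,163.5,3),(*c,4,163.5,3),(*c,4,163.5,2)])
```

```text
[ 430.8 -332.5  110.7] 163.46276596992755
[196, 195, 193, 195, 196, 192, 190, 196, 199, 188, 132, 112, 112, 93, 63, 63, 63, 63, 64, 64, 65, 63, 65, 64, 64, 67, 67, 66, 69, 87, 111, 111, 108, 174, 199, 193, 199, 201, 198, 193, 192]
[197, 198, 193, 190, 193, 192, 190, 193, 195, 164, 109, 110, 107, 84, 68, 67, 67, 65, 64, 64, 63, 62, 62, 60, 60, 59, 60, 59, 60, 94, 108, 108, 115, 191, 197, 200, 202, 201, 200, 200, 202]
[77, 105, 91, 59, 57, 59, 60, 59, 60, 61, 61, 86, 108, 93, 62, 62, 65, 102, 111, 111, 111, 112, 108, 108, 194, 196, 192, 190, 195, 198, 197, 197, 197, 198, 195]
{"linear": [[-0.011, 0.001, 0.084], [-0.011, 0.001, 0.084], [-0.011, 0.001, 0.084], [0.0, 0.0, 0.093], [0.0, 0.0, 0.093], [0.0, 0.0, 0.093], [0.0, 0.0, -0.0], [0.0, 0.0, -0.0]], "spin": [-0.0, -0.0, -0.0, -0.0, -0.0, -0.0, -0.0, -0.0]}
```

{"name": "servo_tool", "arguments": {
  "linear": [
    [-0.008, 0.004, 0.084],
    [-0.008, 0.004, 0.084],
    [-0.008, 0.004, 0.084],
    [0, 0, 0.093],
    [0, 0, 0.093],
    [0, 0, 0.093],
    [0, 0, 0],
    [0, 0, 0]
  ],
  "spin": [0, 0, 0, 0, 0, 0, 0, 0]
}}

```text
time: 45.5
tool_pos: [435.3, -330.9, 3.0]
tcp_rot: [3.142, 0.0, 2.853]
contact_force: [-1.0, -0.2, 1.2]
grip_width: 62.0
finger_force: 0.0
```

{"name": "servo_tool", "arguments": {
  "linear": [
    [0, 0, 0],
    [0, 0, 0],
    [0, 0, 0],
    [0, 0, 0],
    [0, 0, 0],
    [0, 0, 0],
    [0, 0, 0],
    [0, 0, 0]
  ],
  "spin": [0, 0, 0, 0, 0, 0, 0, 0],
  "hand": -1
}}

```text
time: 46.5
tool_pos: [435.3, -331.1, 3.3]
tcp_rot: [-3.141, 0.001, 2.853]
contact_force: [-0.4, -0.5, 4.8]
grip_width: 46.1
finger_force: 29.7
```

Run:
```python
from plan import *
o=monitor.get_obs();p=o["tool_pos"];q=np.degrees(o["tcp_rot"][2]);print(p,q,o["grip_width"])
y=148
# over the dish front, held out in front of the box until past the placed ones
rows([(p[0],p[1],190,q,4),(*bx(-90,-60,190),195,7),(*bx(-60,y,190),205.1,5),(*bx(-60,y,190),205.1,2),
 (*bx(-60,y,150),205.1,1),(*bx(-60,y,105),205.1,2),(*bx(-25,y,90),205.1,3)])
rows([(*bx(-25,y,90),205.1,1)],start=bx(-25,y,90),yaw0=205.1)
```

```text
[ 435.3166035  -331.14109014    3.27130501] 163.4447063526051 46.10690645905823
{"linear": [[0.0, 0.0, -0.233], [0.0, 0.0, -0.233], [0.0, 0.0, -0.233], [0.0, 0.0, -0.233], [0.009, 0.298, -0.0], [-0.015, 0.298, -0.0], [-0.038, 0.295, -0.0], [-0.061, 0.292, -0.0]], "spin": [-0.0, -0.0, -0.0, -0.0, -0.05, -0.05, -0.05, -0.05]}
{"linear": [[-0.084, 0.286, -0.0], [-0.106, 0.278, -0.0], [-0.128, 0.269, -0.0], [0.007, 0.21, -0.0], [-0.0, 0.21, -0.0], [-0.008, 0.21, -0.0], [-0.015, 0.21, -0.0], [-0.023, 0.209, -0.0]], "spin": [-0.05, -0.05, -0.05, -0.022, -0.022, -0.022, -0.022, -0.022]}
{"linear": [[-0.0, 0.0, -0.0], [-0.0, 0.0, -0.0], [-0.0, 0.0, 0.2], [-0.0, 0.0, 0.113], [-0.0, 0.0, 0.113], [-0.058, 0.0, 0.025], [-0.058, -0.0, 0.025], [-0.058, 0.0, 0.025]], "spin": [-0.0, -0.0, -0.0, -0.0, -0.0, -0.0, -0.0, -0.0]}
{"linear": [[-0.0, 0.0, -0.0]], "spin": [-0.0]}
```

{"name": "servo_tool", "arguments": {
  "linear": [
    [0, 0, -0.233],
    [0, 0, -0.233],
    [0, 0, -0.233],
    [0, 0, -0.233],
    [0.009, 0.298, 0],
    [-0.015, 0.298, 0],
    [-0.038, 0.295, 0],
    [-0.061, 0.292, 0]
  ],
  "spin": [0, 0, 0, 0, -0.05, -0.05, -0.05, -0.05]
}}

```text
time: 47.5
tool_pos: [496.2, -98.3, 188.7]
tcp_rot: [3.141, -0.001, -3.114]
contact_force: [1.4, -0.1, -2.0]
grip_width: 45.6
finger_force: 29.7
```

{"name": "servo_tool", "arguments": {
  "linear": [
    [-0.084, 0.286, 0],
    [-0.106, 0.278, 0],
    [-0.128, 0.269, 0],
    [0.007, 0.21, 0],
    [0, 0.21, 0],
    [-0.008, 0.21, 0],
    [-0.015, 0.21, 0],
    [-0.023, 0.209, 0]
  ],
  "spin": [-0.05, -0.05, -0.05, -0.022, -0.022, -0.022, -0.022, -0.022]
}}

```text
time: 48.5
tool_pos: [480.7, 274.7, 188.5]
tcp_rot: [3.141, -0.002, -2.707]
contact_force: [-0.0, 0.7, -2.3]
grip_width: 45.5
finger_force: 29.7
```

Run:
```python
from plan import *
y=148
o=monitor.get_obs();p=o["tool_pos"];print(tobox(p),p[2],np.degrees(o["tcp_rot"][2]),o["grip_width"])
rows([(*bx(-60,y,190),205.1,2),(*bx(-60,y,150),205.1,1),(*bx(-60,y,105),205.1,2),(*bx(-25,y,92),205.1,3)])
```

```text
[-59.94833279 149.85016564] 188.49956609097478 -155.09100759938494 45.52015393864408
{"linear": [[0.0, -0.005, -0.004], [0.0, -0.005, -0.004], [-0.0, 0.0, 0.2], [-0.0, 0.0, 0.113], [-0.0, 0.0, 0.113], [-0.058, 0.0, 0.022], [-0.058, -0.0, 0.022], [-0.058, 0.0, 0.022]], "spin": [-0.001, -0.001, -0.0, -0.0, -0.0, -0.0, -0.0, -0.0]}
```

{"name": "servo_tool", "arguments": {
  "linear": [
    [0, -0.005, -0.004],
    [0, -0.005, -0.004],
    [0, 0, 0.2],
    [0, 0, 0.113],
    [0, 0, 0.113],
    [-0.058, 0, 0.022],
    [-0.058, 0, 0.022],
    [-0.058, 0, 0.022]
  ],
  "spin": [0, 0, 0, 0, 0, 0, 0, 0]
}}

```text
time: 49.5
tool_pos: [516.0, 286.6, 93.2]
tcp_rot: [-3.142, 0.002, -2.709]
contact_force: [0.5, 0.8, -0.6]
grip_width: 45.8
finger_force: 29.7
```

Run:
```python
from plan import *
y=148
o=monitor.get_obs();p=o["tool_pos"];print(tobox(p),p[2],o["contact_force"])
rows([(*bx(-23,y,78),205.1,2),(*bx(-19,y,64),205.1,2),(*bx(-16,y,54),205.1,2),(*bx(-15,y,49),205.1,2)])
```

```text
[-22.89518976 145.66900771] 93.19393742594691 [ 0.50996634  0.84240792 -0.58751254]
{"linear": [[0.0, 0.006, 0.038], [0.0, 0.006, 0.038], [-0.01, -0.0, 0.035], [-0.01, 0.0, 0.035], [-0.007, 0.0, 0.025], [-0.008, -0.0, 0.025], [-0.003, 0.0, 0.013], [-0.003, -0.0, 0.013]], "spin": [-0.002, -0.002, -0.0, -0.0, -0.0, -0.0, -0.0, -0.0]}
```

{"name": "servo_tool", "arguments": {
  "linear": [
    [0, 0.005, 0.038],
    [0, 0.005, 0.038],
    [-0.01, 0, 0.035],
    [-0.01, 0, 0.035],
    [-0.007, 0, 0.025],
    [-0.008, 0, 0.025],
    [0, 0, 0.015],
    [0, 0, 0.015]
  ],
  "spin": [0, 0, 0, 0, 0, 0, 0, 0]
}}

```text
time: 50.5
tool_pos: [519.8, 291.1, 47.9]
tcp_rot: [-3.142, 0.001, -2.708]
contact_force: [-2.3, -2.0, 6.3]
grip_width: 45.7
finger_force: 30.0
```

{"name": "servo_tool", "arguments": {
  "linear": [
    [0, 0, 0],
    [0, 0, 0],
    [0, 0, 0],
    [0, 0, 0],
    [0, 0, 0],
    [0, 0, 0],
    [0, 0, 0],
    [0, 0, 0]
  ],
  "spin": [0, 0, 0, 0, 0, 0, 0, 0]
}}

```text
time: 51.5
tool_pos: [519.9, 291.1, 47.6]
tcp_rot: [-3.142, 0.0, -2.708]
contact_force: [-3.0, -2.0, 5.8]
grip_width: 46.1
finger_force: 30.0
```

{"name": "servo_tool", "arguments": {
  "linear": [
    [0, 0, 0],
    [0, 0, 0],
    [0, 0, 0],
    [0, 0, 0],
    [0, 0, 0],
    [0.05, 0, -0.1],
    [0.05, 0, -0.2],
    [0.05, 0, -0.3]
  ],
  "spin": [0, 0, 0, 0, 0, 0, 0, 0],
  "hand": 0.18
}}

```text
time: 52.5
tool_pos: [491.2, 277.9, 167.0]
tcp_rot: [3.141, -0.004, -2.708]
contact_force: [0.8, 0.9, 0.7]
grip_width: 54.3
finger_force: 0.0
```

```bash
python3 foot.py 148 70; python3 view.py w13
python3 - <<'E'
from plan import *
import pickle
s=optics.capture("scene");t=optics.capture("top");pickle.dump((s,t),open("s13.pkl","wb"))
a=cv2.resize(s["frame"][90:290,280:420],None,fx=2.8,fy=2.8,interpolation=cv2.INTER_CUBIC)
b=cv2.resize(t["frame"][110:250,140:310],None,fx=2.3,fy=2.3,interpolation=cv2.INTER_CUBIC);
im=np.zeros((560,790,3),np.uint8);im[:a.shape[0],:a.shape[1]]=a;im[:b.shape[0],395:395+b.shape[1]]=b[:,:395]
w=cv2.resize(pickle.load(open("w13.pkl","rb"))["frame"][150:300,130:530],(390,146));im[380:526,397:787]=w
cv2.imwrite("pics/m13.png",cv2.convertScaleAbs(im,alpha=1.5))
E
```

```text
148.0 (np.float64(274.0), np.float64(178.0)) [175, 176, 171, 122, 80, 78, 89, 116, 126, 128, 125, 118, 112, 111, 93]
70.0 (np.float64(187.0), np.float64(178.0)) [93, 94, 93, 83, 75, 74, 74, 77, 80, 72, 72, 72, 72, 69, 51]
[495.  279.6 174.1] [-44.9 148.2] -155.1424724020621
```

View pics/m13.png

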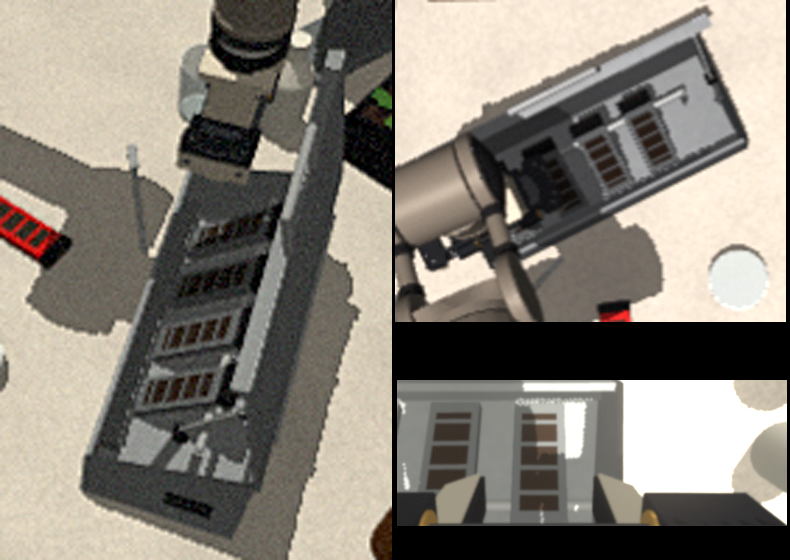

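All four cassettes lie side by side in the rack, mouths up at the rail. I check numerically whether the left one's foot reaches the ledge.

Run:
```python
from plan import *
import pickle
c=pickle.load(open("w13.pkl","rb"));f=c["frame"];g=f.max(2).astype(int);sat=g-f.min(2)
# points on the upper face of a seated cassette: distance d from foot along face
a=np.radians(42);u=np.array([np.cos(a),np.sin(a)]);n=np.array([-np.sin(a),np.cos(a)])
for y in(148,70):
    P=[]
    for d in np.arange(-12,40,1.5):
        q=np.array([-49,6])+d*u+16*n;P.append(bx(q[0],y,q[1]))
    px=proj(c,P)
    print(y,[(int(g[int(v),int(x)-8:int(x)+8].mean()),int(sat[int(v),int(x)-8:int(x)+8].mean())) for x,v in px])
    print(px[0].round(),px[-1].round())
```

```text
148 [(178, 6), (161, 5), (133, 4), (81, 2), (78, 2), (78, 2), (82, 2), (94, 3), (120, 4), (124, 4), (130, 4), (129, 5), (128, 5), (128, 5), (127, 5), (124, 5), (122, 5), (109, 6), (92, 9), (63, 18), (60, 18), (64, 16), (76, 12), (102, 4), (104, 4), (80, 10), (65, 15), (57, 17), (57, 17), (57, 17), (56, 17), (56, 17), (55, 17), (54, 16), (55, 17)]
[275. 159.] [275. 209.]
70 [(93, 3), (91, 3), (85, 3), (75, 2), (74, 2), (74, 2), (75, 2), (75, 2), (78, 2), (81, 2), (74, 2), (72, 2), (72, 2), (72, 2), (72, 2), (72, 2), (71, 2), (57, 5), (46, 8), (39, 11), (40, 11), (48, 7), (59, 4), (69, 2), (65, 3), (44, 8), (39, 10), (38, 11), (38, 10), (38, 11), (39, 11), (38, 10), (38, 11), (38, 11), (38, 11)]
[190. 159.] [185. 209.]
```

The slot positions match exactly, so all four are seated alike. Now I go back to the handle to free the stay.

```bash
python3 -c "
from plan import *
p=monitor.get_obs()['tool_pos']
rows([(p[0],p[1],374,205,4),(555,145,382,115,10),(623.5,175.5,382,115,2)])"
```

```text
{"linear": [[-0.0, 0.0, -0.257], [-0.0, 0.0, -0.257], [-0.0, 0.0, -0.257], [-0.0, 0.0, -0.257], [0.0, -0.074, -0.004], [-0.011, -0.073, -0.004], [-0.023, -0.07, -0.004], [-0.033, -0.066, -0.004]], "spin": [-0.0, -0.0, -0.0, -0.0, 0.1, 0.1, 0.1, 0.1]}
{"linear": [[-0.043, -0.06, -0.004], [-0.052, -0.052, -0.004], [-0.06, -0.043, -0.004], [-0.066, -0.034, -0.004], [-0.07, -0.023, -0.004], [-0.073, -0.012, -0.004], [-0.003, 0.187, -0.0], [-0.003, 0.187, -0.0]], "spin": [0.1, 0.1, 0.1, 0.1, 0.1, 0.1, -0.0, -0.0]}
```

{"name": "servo_tool", "arguments": {
  "linear": [
    [0, 0, -0.257],
    [0, 0, -0.257],
    [0, 0, -0.257],
    [0, 0, -0.257],
    [0, -0.074, 0],
    [-0.011, -0.073, 0],
    [-0.023, -0.07, 0],
    [-0.033, -0.066, 0]
  ],
  "spin": [0, 0, 0, 0, 0.1, 0.1, 0.1, 0.1]
}}

```text
time: 53.7
tool_pos: [517.4, 224.3, 370.7]
tcp_rot: [-3.14, -0.003, 2.942]
contact_force: [-0.2, 0.8, -0.3]
grip_width: 54.5
finger_force: 0.0
```

{"name": "servo_tool", "arguments": {
  "linear": [
    [-0.043, -0.06, -0.01],
    [-0.052, -0.052, -0.01],
    [-0.06, -0.043, -0.01],
    [-0.066, -0.034, -0.01],
    [-0.07, -0.023, 0],
    [-0.073, -0.012, 0],
    [0, 0, 0],
    [0, 0, 0]
  ],
  "spin": [0.1, 0.1, 0.1, 0.1, 0.1, 0.1, 0, 0],
  "hand": -0.3
}}

```text
time: 54.7
tool_pos: [554.1, 144.6, 379.8]
tcp_rot: [-3.14, -0.001, 2.007]
contact_force: [0.1, -0.1, -0.5]
grip_width: 32.5
finger_force: 0.0
```

```bash
python3 -c "
from plan import *
o=monitor.get_obs();p=o['tool_pos'];print(p,np.degrees(o['tcp_rot'][2]))
rows([(623.5,175.5,382,115,3),(623.5,175.5,329,115,4),(623.5,175.5,329,115,1)])"
```

```text
[554.09439873 144.62157366 379.82000196] 115.01577142263227
{"linear": [[-0.002, 0.127, -0.004], [-0.002, 0.127, -0.004], [-0.002, 0.127, -0.004], [0.0, 0.0, 0.066], [0.0, 0.0, 0.066], [0.0, 0.0, 0.066], [0.0, 0.0, 0.066], [0.0, 0.0, -0.0]], "spin": [0.0, 0.0, 0.0, -0.0, -0.0, -0.0, -0.0, -0.0]}
```

{"name": "servo_tool", "arguments": {
  "linear": [
    [-0.002, 0.127, -0.004],
    [-0.002, 0.127, -0.004],
    [-0.002, 0.127, -0.004],
    [0, 0, 0],
    [0, 0, 0.09],
    [0, 0, 0.09],
    [0, 0, 0.08],
    [0, 0, 0]
  ],
  "spin": [0, 0, 0, 0, 0, 0, 0, 0]
}}

```text
time: 55.7
tool_pos: [622.6, 175.2, 330.3]
tcp_rot: [-3.139, -0.001, 2.006]
contact_force: [0.2, 0.4, 0.2]
grip_width: 32.0
finger_force: 0.0
```

{"name": "servo_tool", "arguments": {
  "linear": [
    [0, 0, 0],
    [0, 0, 0],
    [0, 0, 0],
    [0, 0, 0],
    [0, 0, 0],
    [0, 0, 0],
    [0, 0, 0],
    [0, 0, 0]
  ],
  "spin": [0, 0, 0, 0, 0, 0, 0, 0],
  "hand": -1
}}

```text
time: 56.7
tool_pos: [624.9, 175.8, 331.8]
tcp_rot: [3.138, 0.0, 2.005]
contact_force: [4.6, 3.0, -0.8]
grip_width: 8.7
finger_force: 30.0
```

{"name": "servo_tool", "arguments": {
  "linear": [
    [0, 0.018, -0.002],
    [0, 0.018, -0.002],
    [0, 0.018, -0.002],
    [0, 0.018, -0.002],
    [0, 0.018, -0.002],
    [0, 0.018, 0],
    [0, 0.018, 0],
    [0, 0.01, 0]
  ],
  "spin": [0, 0, 0, 0, 0, 0, 0, 0]
}}

```text
time: 57.7
tool_pos: [644.9, 184.9, 335.8]
tcp_rot: [-3.134, 0.0, 2.004]
contact_force: [-21.8, -9.3, 14.8]
grip_width: 8.9
finger_force: 30.0
```

{"name": "servo_tool", "arguments": {
  "linear": [
    [0, 0.005, 0],
    [0, 0.005, 0],
    [0, 0, 0],
    [0, 0, 0],
    [0, 0, 0],
    [0, 0, 0],
    [0, 0, 0],
    [0, 0, 0]
  ],
  "spin": [0, 0, 0, 0, 0, 0, 0, 0]
}}

```text
time: 58.7
tool_pos: [645.5, 185.2, 335.9]
tcp_rot: [-3.131, 0.0, 2.003]
contact_force: [-24.6, -9.8, 14.8]
grip_width: 8.9
finger_force: 30.0
```

Run:
```python
from knee import *
c=optics.capture("scene");p,a=pad(c);print(p,a,onplane(c,p))
```

```text
[351. 249.] 11 [  22.29539286 -194.          153.02953032]
```

{"name": "servo_tool", "arguments": {
  "linear": [
    [0, -0.01, 0],
    [0, -0.008, 0],
    [0, 0, 0],
    [0, 0, 0],
    [0, 0, 0],
    [0, 0, 0],
    [0, 0, 0],
    [0, 0, 0]
  ],
  "spin": [0, 0, 0, 0, 0, 0, 0, 0]
}}

```text
time: 59.75
tool_pos: [644.1, 184.6, 335.7]
tcp_rot: [-3.136, 0.0, 2.004]
contact_force: [-16.6, -4.9, 11.7]
grip_width: 9.3
finger_force: 30.0
```

{"name": "servo_tool", "arguments": {
  "linear": [
    [0, 0, 0],
    [0, 0, 0],
    [0, 0, 0],
    [0, 0, 0],
    [0, 0, -0.05],
    [0, 0, -0.1],
    [0, 0, -0.1],
    [0, 0, 0]
  ],
  "spin": [0, 0, 0, 0, 0, 0, 0, 0],
  "hand": -0.3
}}

```text
time: 60.75
tool_pos: [647.7, 186.1, 385.5]
tcp_rot: [3.137, 0.001, 2.004]
contact_force: [0.1, -0.5, 0.1]
grip_width: 32.2
finger_force: 0.0
```

Run:
```python
from knee import *
np.set_printoptions(precision=1,suppress=True)
c=optics.capture("scene");p,a=pad(c);print(p,a,onplane(c,p))
t=optics.capture("top");pickle.dump((c,t),open("s14.pkl","wb"))
q=proj(t,[bx(20,-194,157)])[0];print(q)
x0,y0=q.astype(int)-12
u,a=pad(t,(x0,y0,x0+24,y0+24));print(u,a);P,e=tri(c,p,t,u);print(P,e,tobox(P))
print(t["frame"][y0:y0+24,x0:x0+24].max(2))
o=monitor.get_obs();print(o["tool_pos"],np.degrees(o["tcp_rot"][2]))
```

```text
[349.6 248.3] 12 [  18.2 -194.   154.3]
[274.9 138.6]
[276.1 138.9] 18
[697.9  -6.1 158.7] 1.1637735676866312 [  17.6 -196.6]
[[ 69  89  88  85  72  54  47  61  62  41  48  94 143 165 167 167 166 166
  167 171 171 169 169 170]
 [ 90  84  69  57  50  43  44  51  65  52  36  61 101 145 169 167 164 164
  165 167 166 167 167 170]
 [ 72  56  49  44  44  44  44  47  68  66  36  45  75 134 168 167 163 160
  161 163 167 168 169 168]
 [ 51  45  44  45  45  44  44  45  60  66  44  32  65 129 167 168 164 162
  162 164 167 169 169 165]
 [ 44  45  45  46  45  44  45  44  50  67  61  33  48  93 146 168 166 165
  165 164 163 167 167 165]
 [ 45  46  46  46  45  46  45  44  46  64  67  43  34  65 131 166 165 166
  165 164 164 166 166 165]
 [ 46  46  46  45  47  45  45  44  43  56  65  48  33  47  93 142 165 165
  163 164 164 165 165 163]
 [ 46  45  46  46  45  44  44  46  46  49  66  60  33  35  62 100 144 165
  165 166 164 163 162 160]
 [ 45  46  45  46  45  45  49  62  82  72  61  62  43  33  44  74 135 167
  166 164 163 160 159 160]
 [ 46  45  44  44  48  62  84  99 107  91  66  61  46  29  33  65
[... 789 characters left out ...]
106  98  82  59  58  52  33
   45  74 135 167 168 167]
 [109 108 110 110 110 111 111 111 111 110 111 112 111 104  77  60  56  36
   35  66 132 167 168 168]
 [110 111 111 109 111 111 111 110 110 111 111 111 110 110  92  67  58  43
   33  48  92 145 169 170]
 [112 108  93  92 108 111 110 110 109 110 110 109 110 111 107  83  63  51
   34  34  66 135 170 172]
 [ 93  72  61  64  92 110 109 109 110 111 110 110 111 112 110  94  76  60
   34  30  47  94 146 170]
 [ 62  61  72  69  86 110 111 111 109 110 112 110 110 110 110 100  79  59
   43  33  35  63 101 147]
 [ 81 107 116  96  88 110 112 111 111 111 109 109 110 108 109 106  84  63
   52  37  32  45  74 135]]
[647.2 185.9 382.9] 114.84239828598746
```

Run:
```python
from knee import *
np.set_printoptions(precision=1,suppress=True)
c,t=pickle.load(open("s14.pkl","rb"));p,a=pad(c);P,e=tri(c,p,t,(275.2,140.3));print(P,e,tobox(P))
rows([(*bx(-50,-10,383),115,3),(*bx(-60,-190,250),205,10),(*bx(-60,-190,200),205,2),(*bx(-60,-190,200),205,1)])
```

```text
[695.8  -2.7 150.7] 2.3569131793703804 [  17.1 -192.6]
{"linear": [[-0.015, -0.172, -0.0], [-0.015, -0.172, -0.0], [-0.015, -0.172, -0.0], [-0.09, -0.005, 0.067], [-0.088, -0.019, 0.067], [-0.084, -0.032, 0.066], [-0.078, -0.045, 0.067], [-0.07, -0.057, 0.067]], "spin": [-0.001, -0.001, -0.001, -0.1, -0.1, -0.1, -0.1, -0.1]}
{"linear": [[-0.06, -0.067, 0.067], [-0.049, -0.076, 0.067], [-0.037, -0.082, 0.066], [-0.023, -0.087, 0.067], [-0.009, -0.09, 0.067], [-0.0, 0.0, 0.125], [-0.0, 0.0, 0.125], [-0.0, 0.0, -0.0]], "spin": [-0.1, -0.1, -0.1, -0.1, -0.1, -0.0, -0.0, -0.0]}
```

{"name": "servo_tool", "arguments": {
  "linear": [
    [-0.015, -0.172, 0],
    [-0.015, -0.172, 0],
    [-0.015, -0.172, 0],
    [-0.09, -0.005, 0.067],
    [-0.088, -0.019, 0.067],
    [-0.084, -0.032, 0.066],
    [-0.078, -0.045, 0.067],
    [-0.07, -0.057, 0.067]
  ],
  "spin": [0, 0, 0, -0.1, -0.1, -0.1, -0.1, -0.1]
}}

```text
time: 61.85
tool_pos: [590.3, 50.3, 314.9]
tcp_rot: [-3.141, -0.002, 2.795]
contact_force: [-0.1, 0.2, 0.2]
grip_width: 32.4
finger_force: 0.0
```

{"name": "servo_tool", "arguments": {
  "linear": [
    [-0.06, -0.067, 0.067],
    [-0.049, -0.076, 0.067],
    [-0.037, -0.082, 0.066],
    [-0.023, -0.087, 0.067],
    [-0.009, -0.09, 0.067],
    [0, 0, 0.125],
    [0, 0, 0.125],
    [0, 0, 0]
  ],
  "spin": [-0.1, -0.1, -0.1, -0.1, -0.1, 0, 0, 0],
  "hand": -1
}}

```text
time: 62.85
tool_pos: [622.3, -32.7, 196.8]
tcp_rot: [3.138, -0.005, -2.708]
contact_force: [0.5, 0.2, 0.9]
grip_width: 0.1
finger_force: 0.0
```

Run:
```python
from knee import *
np.set_printoptions(precision=1,suppress=True)
o=monitor.get_obs();print(o["tool_pos"],tobox(o["tool_pos"]),np.degrees(o["tcp_rot"][2]))
t=optics.capture("top");c=optics.capture("scene");p,a=pad(c);print(p,a,onplane(c,p))
rows([(*bx(-60,-190,190),205.1,2),(*bx(10,-190,190),205.1,4),(*bx(10,-190,176),205.1,2)])
```

```text
[622.3 -32.7 196.8] [ -62.1 -188.6] -155.16550263980446
[349.8 248.2] 11 [  18.7 -194.   155.5]
{"linear": [[-0.002, -0.001, 0.025], [-0.002, -0.001, 0.025], [-0.087, 0.0, -0.0], [-0.088, -0.0, -0.0], [-0.088, -0.0, -0.0], [-0.087, 0.0, -0.0], [-0.0, 0.0, 0.035], [-0.0, 0.0, 0.035]], "spin": [-0.001, -0.001, -0.0, -0.0, -0.0, -0.0, -0.0, -0.0]}
```

{"name": "servo_tool", "arguments": {
  "linear": [
    [0, 0, 0.02],
    [0, 0, 0.01],
    [-0.09, -0.005, 0],
    [-0.09, -0.005, 0],
    [-0.09, 0, 0],
    [-0.09, 0, 0],
    [0, 0, 0.035],
    [0, 0, 0.035]
  ],
  "spin": [0, 0, 0, 0, 0, 0, 0, 0]
}}

```text
time: 63.95
tool_pos: [689.6, -4.7, 179.0]
tcp_rot: [3.141, -0.001, -2.708]
contact_force: [-0.2, -0.5, -0.3]
grip_width: 0.3
finger_force: 0.0
```

{"name": "servo_tool", "arguments": {
  "linear": [
    [0, 0, 0.02],
    [0, 0, 0.02],
    [0, 0, 0.02],
    [0, 0, 0],
    [0, 0, 0],
    [0, 0, 0],
    [0, 0, 0],
    [0, 0, 0]
  ],
  "spin": [0, 0, 0, 0, 0, 0, 0, 0]
}}

```text
time: 64.95
tool_pos: [690.2, -4.5, 167.8]
tcp_rot: [-3.142, 0.0, -2.708]
contact_force: [0.2, -0.0, -0.3]
grip_width: 0.6
finger_force: 0.1
```

{"name": "servo_tool", "arguments": {
  "linear": [
    [0, 0, 0.015],
    [0, 0, 0.015],
    [0, 0, 0.015],
    [0, 0, 0.015],
    [0, 0, 0],
    [0, 0, 0],
    [0, 0, 0],
    [0, 0, 0]
  ],
  "spin": [0, 0, 0, 0, 0, 0, 0, 0]
}}

```text
time: 65.95
tool_pos: [690.2, -4.5, 155.7]
tcp_rot: [3.141, -0.0, -2.708]
contact_force: [-0.5, -0.4, -0.6]
grip_width: 0.1
finger_force: 0.4
```

Run:
```python
from knee import *
np.set_printoptions(precision=1,suppress=True)
c=optics.capture("scene")
print(c["frame"][240:258,338:366].max(2))
```

```text
[[ 38  67  72  73  68  64  68  67  59  67  65  72  67  64  65  68  65  65
   69  67  69  72  65  15  20  13   4  36]
 [ 47  56  61  64  70  67  63  69  70  64  66  70  62  66  67  64  63  63
   72  68  64  77  43   4  12  20  14  27]
 [ 36  32  40  52  58  60  70  68  65  69  70  68  66  67  58  69  64  65
   65  68  74  78  47  15   5  10  22  47]
 [ 24  27  13  14  14  33  48  59  68  63  69  75  66  65  60  71  66  69
   65  64  72  66  31  20  14  25  29  57]
 [ 28  29  24   9  19  21  13  13  42  43  53  65  67  65  69  67  63  67
   66  69  76  62  21  10  11   0  35  46]
 [ 35  29  38  22   4  14   0   0  15   6  17  38  48  54  57  68  71  65
   64  69  77  41  42  42   7   4  70  78]
 [ 37  33  31  31  35  25  28  14  20  19   0  14  17  14  15  36  55  55
   61  73  73  43  60  52  21  53 104 108]
 [ 26  34  35  31  30  38  28  18  19  19  14  19  13  17  22  11  10  17
   38  51  48  32  34  60  21  87 107 104]
 [ 29  32  29  37  29  33  29  31  23  14   8   4  16  13  18  16  20  17
   11   6   0  34  46  50  26  97 106  99]
 [ 38  26  29  32  29  26  39  34  21  21   9  
[... 306 characters left out ...]
 35  32  20  28  27  29  36  25  39  37  18  20  18  21  15  21  28   1
    2  17  26  51 101 108 101  98 102 104]
 [ 30  34  34  33  34  28  35  29  35  34  31  20  19   7  26  21  13  15
   17  12  20  65  99 109  98  99 105 103]
 [ 26  27  33  31  31  29  25  41  29  29  29  41  19  27  18   7  17   0
    7  17  20  39  81 105 103 103 101  99]
 [ 30  33  34  35  28  34  39  33  31  35  28  35  20  24   9  20   6  14
   29   2  14  13  35  82  86  99  97 100]
 [ 31  33  31  31  33  35  30  35  28  38  33  33   9  16  26  18  20   3
   19  20  12   8  23  44  45  97 106 104]
 [ 41  30  22  28  30  37  22  33  38  24  32  35   8  12  13  11  16  17
    6   9  25  19  20  48  46  83 104 105]]
```

{"name": "servo_tool", "arguments": {
  "linear": [
    [0, 0, 0.02],
    [0, 0, 0.02],
    [-0.01, 0, 0],
    [-0.01, 0, 0],
    [0, 0, 0],
    [0, 0, 0],
    [0, 0, 0],
    [0, 0, 0]
  ],
  "spin": [0, 0, 0, 0, 0, 0, 0, 0]
}}

```text
time: 67.0
tool_pos: [691.6, -4.0, 149.6]
tcp_rot: [3.141, -0.004, -2.709]
contact_force: [-17.3, -4.2, 13.3]
grip_width: 0.5
finger_force: 5.0
```

{"name": "servo_tool", "arguments": {
  "linear": [
    [0, 0, -0.15],
    [0, 0, -0.15],
    [0.15, 0, 0],
    [0.2, 0, 0],
    [0.2, 0, 0],
    [0, 0, 0],
    [0, 0, 0],
    [0, 0, 0]
  ],
  "spin": [0, 0, 0, 0, 0, 0, 0, 0]
}}

```text
time: 68.0
tool_pos: [595.0, -48.6, 207.5]
tcp_rot: [-3.141, 0.001, -2.707]
contact_force: [0.1, -0.7, -0.2]
grip_width: 0.4
finger_force: 0.0
```

Run:
```python
from plan import *
import pickle
s=optics.capture("scene");t=optics.capture("top");w=optics.capture("wrist");pickle.dump((s,t,w),open("s15.pkl","wb"))
R=lambda f,a,b,c,d,W,H:cv2.resize(f[a:b,c:d],(W,H),interpolation=cv2.INTER_CUBIC)
im=np.zeros((560,790,3),np.uint8)
im[:560,:390]=R(s["frame"],190,302,310,388,390,560)
im[:280,395:]=R(t["frame"],100,185,215,335,395,280)
im[285:560,395:]=R(w["frame"],150,345,140,420,395,275)
cv2.imwrite("pics/m15.png",cv2.convertScaleAbs(im,alpha=1.6))
```

```text
(no output)
```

View pics/m15.png

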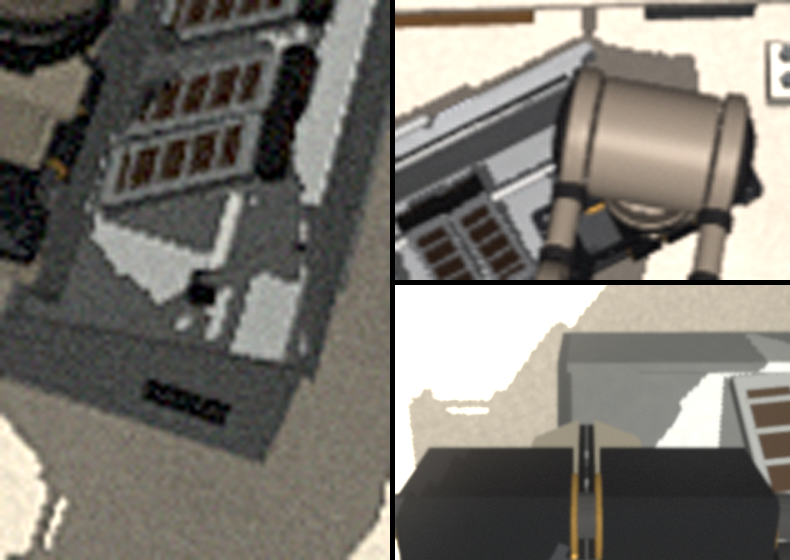

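The knee pad is at about (350.6,247.4), so it hasn't folded. I had eased the lid slightly off its end, leaving the knee just over centre. I'll push the lid fully to its end against the handle from the front and let go cleanly.

Run:
```python
from knee import *
np.set_printoptions(precision=1,suppress=True)
s,t,w=pickle.load(open("s15.pkl","rb"));print(onplane(s,(350.6,247.4)),pad(s))
o=monitor.get_obs();print(o["tool_pos"],tobox(o["tool_pos"]),np.degrees(o["tcp_rot"][2]))
p=o["tool_pos"]
rows([(p[0],p[1],337,204.9,3),(*bx(-40,-20,337),204.9,5),(*bx(20,-20,337),204.9,2),(*bx(30,-20,337),204.9,1),(*bx(35,-20,337),204.9,2),(*bx(44,-20,337),204.9,3)])
```

```text
[  20.  -194.   161.1] (array([349.5, 248.5]), np.int32(12))
[594.6 -48.7 207.3] [ -94.  -191.3] -155.12142927889565
{"linear": [[-0.0, 0.0, -0.216], [-0.0, 0.0, -0.216], [-0.0, 0.0, -0.216], [-0.053, 0.172, -0.0], [-0.053, 0.172, -0.0], [-0.053, 0.172, -0.0], [-0.053, 0.172, -0.0], [-0.053, 0.172, -0.0]], "spin": [-0.0, -0.0, -0.0, -0.0, -0.0, -0.0, -0.0, -0.0]}
{"linear": [[-0.15, 0.001, -0.0], [-0.15, 0.001, -0.0], [-0.05, 0.0, -0.0], [-0.012, 0.0, -0.0], [-0.012, 0.0, -0.0], [-0.015, 0.0, -0.0], [-0.015, 0.0, -0.0], [-0.015, 0.0, -0.0]], "spin": [-0.0, -0.0, -0.0, -0.0, -0.0, -0.0, -0.0, -0.0]}
```

{"name": "servo_tool", "arguments": {
  "linear": [
    [0, 0, -0.216],
    [0, 0, -0.216],
    [0, 0, -0.216],
    [-0.053, 0.172, 0],
    [-0.053, 0.172, 0],
    [-0.053, 0.172, 0],
    [-0.053, 0.172, 0],
    [-0.053, 0.172, 0]
  ],
  "spin": [0, 0, 0, 0, 0, 0, 0, 0]
}}

```text
time: 69.15
tool_pos: [569.8, 130.7, 337.2]
tcp_rot: [3.142, 0.0, -2.708]
contact_force: [-0.3, 0.2, -0.8]
grip_width: 0.1
finger_force: 0.0
```

{"name": "servo_tool", "arguments": {
  "linear": [
    [-0.1, 0, 0],
    [-0.1, 0, 0],
    [-0.1, 0, 0],
    [-0.03, 0, 0],
    [-0.02, 0, 0],
    [-0.015, 0, 0],
    [-0.01, 0, 0],
    [0, 0, 0]
  ],
  "spin": [0, 0, 0, 0, 0, 0, 0, 0]
}}

```text
time: 70.15
tool_pos: [636.8, 160.3, 337.6]
tcp_rot: [3.141, -0.002, -2.708]
contact_force: [-5.6, -2.0, 0.3]
grip_width: 0.7
finger_force: 2.7
```

{"name": "servo_tool", "arguments": {
  "linear": [
    [-0.012, 0, 0],
    [-0.012, 0, 0],
    [-0.012, 0, 0],
    [0, 0, 0],
    [0, 0, 0],
    [0, 0, 0],
    [0, 0, 0],
    [0, 0, 0]
  ],
  "spin": [0, 0, 0, 0, 0, 0, 0, 0]
}}

```text
time: 71.15
tool_pos: [639.4, 161.4, 338.1]
tcp_rot: [3.141, -0.013, -2.71]
contact_force: [-22.4, -9.9, 6.1]
grip_width: 0.3
finger_force: 12.4
```

Run:
```python
from knee import *
c=optics.capture("scene");p,a=pad(c);print(p,a,onplane(c,p)); print(tobox(monitor.get_obs()["tool_pos"]))
```

```text
[350.92857143 248.85714286] 14 [  22.00129323 -194.          153.69441868]
[ 35.7796493  -20.11970852]
```

{"name": "servo_tool", "arguments": {
  "linear": [
    [0.1, 0, 0],
    [0.2, 0, 0],
    [0.2, 0, 0],
    [0, 0, 0],
    [0, 0, 0],
    [0, 0, 0],
    [0, 0, 0],
    [0, 0, 0]
  ],
  "spin": [0, 0, 0, 0, 0, 0, 0, 0]
}}

```text
time: 72.2
tool_pos: [554.0, 122.0, 337.0]
tcp_rot: [3.141, -0.0, -2.708]
contact_force: [0.2, -0.5, 0.1]
grip_width: 0.3
finger_force: 0.0
```

Run:
```python
from knee import *
np.set_printoptions(precision=1,suppress=True)
c=optics.capture("scene");p,a=pad(c);print(p,a,onplane(c,p));t=optics.capture("top")
x0,y0=266,130
print(t["frame"][y0:y0+20,x0:x0+20].max(2))
o=monitor.get_obs()
rows([(*bx(-60,-192,230),204.9,6),(*bx(-60,-192,180),204.9,1),(*bx(-60,-192,180),204.9,1),(*bx(14,-192,180),204.9,4)])
```

```text
[349.4 248.2] 14 [  17.7 -194.   154.7]
[[ 43  43  42  42  48  65  58  31  45  89 139 162 159 160 158 157 159 162
  162 158]
 [ 43  43  43  42  42  58  60  40  33  63 127 159 160 160 160 157 158 159
  160 158]
 [ 43  44  44  42  40  52  60  46  32  46  90 137 158 158 157 159 157 159
  159 159]
 [ 44  43  43  43  43  46  63  57  31  32  59  96 138 159 160 160 158 157
  155 155]
 [ 41  43  48  61  78  70  58  60  41  29  43  71 130 161 161 158 157 156
  153 154]
 [ 48  60  80  95 102  87  63  58  46  27  31  61 126 159 158 157 158 157
  155 156]
 [ 77  92 102 105 107 102  77  66  57  28  25  47  88 136 156 156 158 159
  158 158]
 [ 98 105 107 106 107 106  85  66  56  30  19  36  66 124 155 155 158 158
  158 158]
 [ 89 106 107 106 106  97  68  40  51  43  20  28  48  88 137 156 158 159
  157 157]
 [ 80 104 106 108 106 102  67  27  56  57  25  23  38  67 126 158 159 157
  156 155]
 [ 60  90 106 107 106 105  82  41  39  39  20  19  27  48  86 137 158 157
  157 158]
 [ 50  82 106 108 106 104  83  42  18  18  27  34  33  41  68 125 160 163
  162 160]
 [ 51  81 106 107 106 106 101  74  48  4
[... 324 characters left out ...]
6 106 105 105 106 102  78  58  48  33  34  63 130
  164 166]
 [ 52  77 100 105 105 106 106 106 106 107 106  89  68  52  31  30  45  89
  140 163]
 [ 76 101 106 107 106 107 107 105 105 105 105  96  74  55  40  31  33  58
   97 141]
 [ 83 107 108 108 106 105 106 106 105 104 106 101  78  57  47  35  31  44
   71 130]]
{"linear": [[0.001, -0.144, 0.089], [0.001, -0.144, 0.089], [0.001, -0.144, 0.089], [0.001, -0.144, 0.089], [0.001, -0.144, 0.089], [0.001, -0.144, 0.089], [-0.0, 0.0, 0.25], [-0.0, 0.0, -0.0]], "spin": [-0.0, -0.0, -0.0, -0.0, -0.0, -0.0, -0.0, -0.0]}
{"linear": [[-0.092, 0.0, -0.0], [-0.092, 0.0, -0.0], [-0.092, 0.0, -0.0], [-0.092, 0.0, -0.0]], "spin": [-0.0, -0.0, -0.0, -0.0]}
```

{"name": "servo_tool", "arguments": {
  "linear": [
    [0, -0.144, 0.089],
    [0, -0.144, 0.089],
    [0, -0.144, 0.089],
    [0, -0.144, 0.089],
    [0, -0.144, 0.089],
    [0, -0.144, 0.089],
    [0, 0, 0.25],
    [0, 0, 0]
  ],
  "spin": [0, 0, 0, 0, 0, 0, 0, 0]
}}

```text
time: 73.3
tool_pos: [624.0, -34.8, 176.6]
tcp_rot: [3.136, -0.007, -2.709]
contact_force: [1.3, 0.1, -0.3]
grip_width: 0.5
finger_force: 0.0
```

Run:
```python
from knee import *
np.set_printoptions(precision=1,suppress=True)
o=monitor.get_obs();print(o["tool_pos"],tobox(o["tool_pos"]))
rows([(*bx(16,-193,178),204.9,5),(*bx(16,-193,172),204.9,1),(*bx(16,-193,172),204.9,2)])
```

```text
[624.  -34.8 176.6] [ -61.5 -191.3]
{"linear": [[-0.077, -0.001, -0.001], [-0.077, -0.001, -0.001], [-0.077, -0.001, -0.001], [-0.077, -0.001, -0.001], [-0.077, -0.001, -0.001], [-0.0, 0.0, 0.03], [-0.0, 0.0, -0.0], [-0.0, 0.0, -0.0]], "spin": [-0.0, -0.0, -0.0, -0.0, -0.0, -0.0, -0.0, -0.0]}
```

{"name": "servo_tool", "arguments": {
  "linear": [
    [-0.077, -0.001, 0],
    [-0.077, -0.001, 0],
    [-0.077, -0.001, 0],
    [-0.077, -0.001, 0],
    [-0.077, -0.001, 0],
    [0, 0, 0],
    [0, 0, 0],
    [0, 0, 0]
  ],
  "spin": [0, 0, 0, 0, 0, 0, 0, 0]
}}

```text
time: 74.3
tool_pos: [696.9, -2.8, 182.3]
tcp_rot: [-3.141, 0.002, -2.707]
contact_force: [-2.5, 1.9, 3.7]
grip_width: 0.3
finger_force: 2.0
```

{"name": "servo_tool", "arguments": {
  "linear": [
    [0, 0, 0.015],
    [0, 0, 0.015],
    [0, 0, 0.015],
    [0, 0, 0.015],
    [0, 0, 0],
    [0, 0, 0],
    [0, 0, 0],
    [0, 0, 0]
  ],
  "spin": [0, 0, 0, 0, 0, 0, 0, 0]
}}

```text
time: 75.3
tool_pos: [696.5, -3.6, 168.3]
tcp_rot: [3.141, -0.0, -2.708]
contact_force: [-0.5, 2.8, 0.2]
grip_width: 0.6
finger_force: 1.5
```

{"name": "servo_tool", "arguments": {
  "linear": [
    [0, 0, 0.015],
    [0, 0, 0.015],
    [0, 0, 0],
    [0, 0, 0],
    [0, 0, 0],
    [0, 0, 0],
    [0, 0, 0],
    [0, 0, 0]
  ],
  "spin": [0, 0, 0, 0, 0, 0, 0, 0]
}}

```text
time: 76.3
tool_pos: [696.5, -2.7, 162.8]
tcp_rot: [3.141, 0.0, -2.707]
contact_force: [-3.6, 5.4, 3.4]
grip_width: 0.7
finger_force: 3.8
```

Run:
```python
from knee import *
np.set_printoptions(precision=1,suppress=True)
c,t=pickle.load(open("s14.pkl","rb"))
for P in [(17.5,-194,159),(17.5,-187,159),(17.5,-201,159),(9.5,-194,159),(25.5,-194,159),(17.5,-204,110),(17.5,-210,110),(-28,-194,95),(65,-194,241)]: print(P,proj(t,[bx(*P)])[0],proj(c,[bx(*P)])[0])
x0,y0=(proj(c,[bx(17,-194,158)])[0]-[14,16]).astype(int);print(x0,y0);print(c["frame"][y0:y0+30,x0:x0+30].max(2))
o=monitor.get_obs();print(tobox(o["tool_pos"]))
```

```text
(17.5, -194, 159) [275.2 139.1] [349.6 247.5]
(17.5, -187, 159) [273.3 140.1] [350.2 245.3]
(17.5, -201, 159) [277.2 138.2] [348.9 249.7]
(9.5, -194, 159) [276.4 141.3] [346.7 246.6]
(25.5, -194, 159) [274.1 136.9] [352.5 248.4]
(17.5, -204, 110) [278.2 141.3] [346.2 258.4]
(17.5, -210, 110) [279.8 140.5] [345.6 260.3]
(-28, -194, 95) [281.7 155.7] [330.9 252.6]
(65, -194, 241) [267.7 118.8] [372.9 238.5]
335 231
[[ 32  25  30  34  51  36  23  23  20  67  40  22  26  32  54  60  41  44
   46  66  67  72  34  17  24  14   7  19   3   6]
 [ 19  22  32  54  40  26  32  34  44  55  47  45  50  49  57  54  66  68
   68  70  64  64  29   7   7   9  14   8   0  17]
 [ 30  35  42  64  44  45  52  56  70  55  66  73  74  68  61  65  65  58
   60  64  51  31  14  14  14   3   4  20   1  38]
 [ 59  60  74  69  70  68  63  59  62  58  62  64  55  44  35  23  35  31
   24  31  32  28  32  14   4   5   0   0   3  51]
 [ 58  59  61  61  55  46  42  36  24  22  26  27  22  30  25  29  43  32
   34  38  43  54  49  39  22  27  29  21  35  46]
 [ 23  32  22  28  26  20  29  32  42  40  21  31  37  45 
[... 2383 characters left out ...]
 64  98
  114  62  42  45  73  94 100 101 102 107  81  70]
 [ 34  39  49  51  45  55  84 102 109 108 105 105  62  44  42  42  90 100
   96  61  36  43  98 105  95  94 103 103 103 100]
 [ 39  33  40  45  43  58  94  98  91  97 102  87  56  47  45  45  99 103
   61  46  47  40  92 106  98  98  96  96 100  98]
 [ 43  40  36  39  46  39  45  47  52  71  76  55  44  42  44  60 104 115
   69  45  43  62  93  99 104 102 101 102 100  99]
 [ 35  44  42  42  40  41  40  35  31  42  37  34  42  36  34  58  84  93
   53  41  42  95 108 104 101 102  98  97 101  98]
 [ 42  39  45  44  42  41  39  43  43  39  38  37  45  45  35  32  29  40
   40  35  37  67  84  90  86  95  93 104 103  98]]
[  17.8 -192.9]
```

{"name": "servo_tool", "arguments": {
  "linear": [
    [0, 0, 0.015],
    [0, 0, 0.015],
    [0, 0, 0.015],
    [0, 0, 0],
    [0, 0, 0],
    [0, 0, 0],
    [0, 0, 0],
    [0, 0, 0]
  ],
  "spin": [0, 0, 0, 0, 0, 0, 0, 0]
}}

```text
time: 77.3
tool_pos: [696.6, -2.2, 157.3]
tcp_rot: [-3.141, 0.003, -2.706]
contact_force: [-11.0, 6.6, 17.0]
grip_width: 0.5
finger_force: 8.3
```

Run:
```python
from knee import *
np.set_printoptions(precision=1,suppress=True,linewidth=150)
c=optics.capture("scene");pickle.dump(c,open("s16.pkl","wb"));o=monitor.get_obs();print(tobox(o["tool_pos"]),o["tool_pos"][2],proj(c,[o["tool_pos"]]))
print(c["frame"][236:264,335:375].max(2))
```

```text
[  18.1 -192.5] 157.24069477328723 [[349.8 247.4]]
[[50 55 57 ... 32 43 36]
 [49 46 51 ... 39 42 39]
 [53 57 37 ... 34 41 40]
 ...
 [67 66 63 ... 37 32 79]
 [68 68 69 ... 31 44 73]
 [48 57 63 ... 43 51 74]]
```

{"name": "servo_tool", "arguments": {
  "linear": [
    [0.02, 0, -0.015],
    [0.05, 0, 0],
    [0.1, 0, 0],
    [0.15, 0, 0],
    [0.15, 0, 0],
    [0, 0, 0],
    [0, 0, 0],
    [0, 0, 0]
  ],
  "spin": [0, 0, 0, 0, 0, 0, 0, 0]
}}

```text
time: 78.35
tool_pos: [612.1, -42.9, 156.3]
tcp_rot: [-3.141, 0.0, -2.708]
contact_force: [-0.9, -0.5, -0.2]
grip_width: 0.1
finger_force: 0.0
```

Run:
```python
from knee import *
np.set_printoptions(precision=1,suppress=True)
c=optics.capture("scene");pickle.dump(c,open("s17.pkl","wb"));o=monitor.get_obs();print(tobox(o["tool_pos"]),o["tool_pos"])
print('\n'.join(' '.join('%3d'%v for v in r) for r in c["frame"][238:262,338:372].max(2)))
# handle/lid right top corner from scene: expected pixel at 1.68 vs 1.61
for th in (1.61,1.68):
    e=th-np.radians(16.4);print(th,proj(c,[bx(85-179*np.cos(e),-212,130+179*np.sin(e))]))
t=optics.capture("top");pickle.dump(t,open("t17.pkl","wb"))
```

```text
[ -75.8 -193.4] [612.  -42.8 156.3]
110 109 108 114  84  79  79  60  45  45  44  50  50  49  36 106 125 109  61  41  47  54  45  51  52  47  22  29  40  44  46  37  40  50
101 106 101 105 108 112 110  85  75  76  55  43  39  40  61 113 121  95  59  50  57  49  49  49  50  50  40  41  38  44  39  47  36  45
103 105 104 101 107 105 105 108 107 111  84  74  76  78  87 122 123  73  52  50  54  47  45  45  44  50  51  49  44  45  45  45  42  44
101 107 101 106 106 104 103 108 104 106 105 109 109 102 115 123 106  60  32  47  52  46  45  51  47  48  47  50  49  39  42  42  44  43
108 101 102 106 104 110 105 105 101 107 102 100 103  83 115 122 103  80  75  79  56  39  48  52  54  50  52  53  45  42  38  39  47  40
103 108 104 105 103 105 108 108 105 104 103 104 109  62  93 116  83 100 109 116  69  41  45  52  46  50  53  54  41  44  49  43  43  41
108 102 108 104 102 104 109 103 101 108 105 111 105  58  47  97  84  97 106  96  61  39  53  52  49  44  44  47  42  44  46  45  37  41
102 108 102 106 106  98 101 102 106 104  99 108  87  47  74  95  91 103 109  66  41  52  46  49  48  43  71  76 
[... 1541 characters left out ...]
44  52  51  48  50  51  45  54  57  51  51  50  48  41 100 105 104 102 101 101 104 101 102 110  87  59  55  44  39
 43  37  41  41  38  44  38  50  39  43  50  50  50  47  52  50  51  49  69 101 105 102 104 105 106 102 104 102 110  69  47  57  50  33
 39  40  50  44  44  41  43  30  33  38  40  43  45  46  45  48  54  48 101 110 109 104 105 103 107 101 104 106 106  62  46  43  43  42
 48  48  46  36  44  40  37  40  38  42  40  37  38  41  32  32  42  35  65  89  89  87  99 101 106 109 105 106  88  56  50  35  33  46
 40  45  45  50  42  44  42  44  41  44  47  45  45  44  45  44  47  33  27  34  37  40  73  69  87  89  94  94  80  53  48  42  44  46
1.61 [[366.2 229.4]]
1.68 [[371.7 230.4]]
```

Run:
```python
from knee import *
np.set_printoptions(precision=1,suppress=True)
c=pickle.load(open("s17.pkl","rb"));t=pickle.load(open("t17.pkl","rb"))
print("pad",onplane(c,(357,252.7)))
# handle bar in scene/top: bright bar pixels near the expected position for several angles
for th in(1.60,1.63,1.66,1.69):
    e=th-np.radians(15);P=bx(85-220*np.cos(e),0,130+220*np.sin(e));print(th,tobox(P),P[2],proj(t,[P])[0],proj(c,[P])[0])
u,v=proj(t,[bx(45,0,355)])[0].astype(int)
print('\n'.join(' '.join('%3d'%k for k in r) for r in t["frame"][v-12:v+13,u-8:u+9].max(2)),u,v)
p=monitor.get_obs()["tool_pos"]
rows([(*bx(-76,-193,360),204.9,4),(*bx(-60,0,392),115,10),(*bx(-60,0,392),115,2)])
```

```text
pad [  40.4 -194.   142.9]
1.6 [34.3  0. ] 344.0756972054968 [208.3 149. ] [386.2 150.9]
1.63 [40.7  0. ] 345.5004693218917 [207.2 146.9] [388.9 151.2]
1.66 [47.2  0. ] 346.7313055617423 [206.1 144.7] [391.6 151.5]
1.69 [53.7  0. ] 347.76709825551154 [205.  142.5] [394.3 151.9]
165 163 165 165 167 168 167 166 165 164 165 166 168 169 168 168 167
166 164 163 164 166 163 163 166 167 165 164 167 168 170 169 169 169
168 165 165 164 165 164 163 166 168 166 165 168 170 168 169 169 169
168 166 166 166 168 166 167 169 168 168 167 168 168 167 166 167 168
168 166 166 167 168 167 167 165 164 166 169 170 170 168 166 162 167
168 167 165 166 168 166 165 163 163 166 170 170 170 169 167 167 168
167 167 164 165 166 166 164 164 163 166 169 170 170 169 168 167 168
165 165 165 168 167 165 164 164 166 168 169 170 170 168 165 165 168
165 166 168 170 169 164 163 166 169 170 171 170 169 168 166 166 169
164 168 171 172 171 166 164 168 170 169 169 169 169 169 167 167 169
166 168 171 173 169 167 168 167 168 168 168 168 170 172 171 171 172
167 169 172 170 168 170 168 167 169 168 171 171 174 174 172 171 170
168 1
[... 673 characters left out ...]
6
 77  67  60  55  52  71  94 114 132 136 125 115 101 104 114 118 124
 61  54  51  70  94 113 131 135 123 114 101 104 115 118 123 122 113
 53  70  95 113 132 135 124 114 100 103 113 119 123 122 113  96  81 205 144
{"linear": [[0.0, 0.0, -0.255], [0.0, 0.0, -0.255], [0.0, 0.0, -0.255], [0.0, 0.0, -0.255], [-0.008, 0.097, -0.016], [0.008, 0.097, -0.016], [0.023, 0.094, -0.016], [0.037, 0.09, -0.016]], "spin": [-0.0, -0.0, -0.0, -0.0, 0.1, 0.1, 0.1, 0.1]}
{"linear": [[0.05, 0.083, -0.016], [0.063, 0.074, -0.016], [0.074, 0.063, -0.016], [0.082, 0.051, -0.016], [0.089, 0.037, -0.016], [0.094, 0.023, -0.016], [0.0, 0.0, -0.0], [0.0, 0.0, -0.0]], "spin": [0.1, 0.1, 0.1, 0.1, 0.1, 0.1, -0.0, -0.0]}
```

Knee folded: the pad is now at box (40,143). The lid has come forward to about 1.58. I return to the handle with the fingers wide open.

{"name": "servo_tool", "arguments": {
  "linear": [
    [0, 0, -0.255],
    [0, 0, -0.255],
    [0, 0, -0.255],
    [0, 0, -0.255],
    [-0.008, 0.097, -0.016],
    [0.008, 0.097, -0.016],
    [0.023, 0.094, -0.016],
    [0.037, 0.09, -0.016]
  ],
  "spin": [0, 0, 0, 0, 0.1, 0.1, 0.1, 0.1]
}}

```text
time: 79.45
tool_pos: [584.3, 30.6, 373.3]
tcp_rot: [-3.142, 0.0, 2.942]
contact_force: [0.4, 0.3, -0.4]
grip_width: 0.5
finger_force: 0.0
```

{"name": "servo_tool", "arguments": {
  "linear": [
    [0.05, 0.083, -0.016],
    [0.063, 0.074, -0.016],
    [0.074, 0.063, -0.016],
    [0.082, 0.051, -0.016],
    [0.089, 0.037, -0.016],
    [0.094, 0.023, -0.016],
    [0, 0, 0],
    [0, 0, 0]
  ],
  "spin": [0.1, 0.1, 0.1, 0.1, 0.1, 0.1, 0, 0],
  "hand": 0.5
}}

```text
time: 80.45
tool_pos: [544.5, 138.5, 392.3]
tcp_rot: [-3.141, 0.0, 2.008]
contact_force: [-0.9, -1.0, -0.5]
grip_width: 68.4
finger_force: 0.0
```

Run:
```python
from knee import *
np.set_printoptions(precision=1,suppress=True)
o=monitor.get_obs();print(o["tool_pos"],tobox(o["tool_pos"]),np.degrees(o["tcp_rot"][2]),o["grip_width"])
w=optics.capture("wrist");pickle.dump(w,open("w18.pkl","wb"))
# profile across box x at handle height near y=+40 (seen beside the fingers)
for y in(25,45):
  print(y,[(x,int(w["frame"][int(v),int(u)].max())) for x in range(0,66,3) for u,v in proj(w,[bx(x,y,345)]) if 0<=int(v)<420 and 0<=int(u)<560])
rows([(*bx(30,0,392),115,3),(*bx(30,0,326),115,4),(*bx(30,0,326),115,1)])
```

```text
[544.5 138.5 392.3] [-59.9  -0.5] 115.0241293162634 68.41652790368799
25 [(0, 59), (3, 59), (6, 59), (9, 77), (12, 83), (15, 84), (18, 84), (21, 107), (24, 164), (27, 173), (30, 145), (33, 121), (36, 127), (39, 125), (42, 125), (45, 126), (48, 126), (51, 218), (54, 224), (57, 227), (60, 120), (63, 118)]
45 [(0, 80), (3, 80), (6, 81), (9, 109), (12, 167), (15, 168), (18, 155), (21, 112), (24, 159), (27, 181), (30, 153), (33, 225), (36, 225), (39, 224), (42, 228), (45, 223), (48, 224), (51, 226), (54, 226), (57, 224), (60, 224), (63, 226)]
{"linear": [[0.002, 0.15, 0.0], [0.002, 0.15, 0.0], [0.001, 0.15, 0.0], [0.0, 0.0, 0.083], [0.0, 0.0, 0.083], [0.0, 0.0, 0.083], [0.0, 0.0, 0.083], [0.0, 0.0, -0.0]], "spin": [-0.0, -0.0, -0.0, -0.0, -0.0, -0.0, -0.0, -0.0]}
```

{"name": "servo_tool", "arguments": {
  "linear": [
    [0.002, 0.145, 0],
    [0.002, 0.145, 0],
    [0.001, 0.145, 0],
    [0, 0, 0],
    [0, 0, 0.11],
    [0, 0, 0.11],
    [0, 0, 0.11],
    [0, 0, 0]
  ],
  "spin": [0, 0, 0, 0, 0, 0, 0, 0]
}}

```text
time: 81.5
tool_pos: [621.5, 175.4, 325.3]
tcp_rot: [-3.138, -0.001, 2.005]
contact_force: [0.5, 0.0, -0.3]
grip_width: 69.0
finger_force: 0.0
```

{"name": "servo_tool", "arguments": {
  "linear": [
    [0, 0, 0],
    [0, 0, 0],
    [0, 0, 0],
    [0, 0, 0],
    [0, 0, 0],
    [0, 0, 0],
    [0, 0, 0],
    [0, 0, 0]
  ],
  "spin": [0, 0, 0, 0, 0, 0, 0, 0],
  "hand": -1
}}

```text
time: 82.5
tool_pos: [622.6, 176.3, 326.5]
tcp_rot: [-3.141, -0.0, 2.004]
contact_force: [-0.4, -0.1, 0.5]
grip_width: 8.7
finger_force: 30.0
```

Run:
```python
from knee import *
np.set_printoptions(precision=1,suppress=True)
o=monitor.get_obs();p=o["tool_pos"];x=tobox(p);print(p,x,o["grip_width"],o["contact_force"])
th=np.arccos((85-x[0])/220)+np.radians(15);print(th,handle(th))
off=p-handle(th);off[:2]=0;print(off)
w=[];N=30
for i in range(1,N+1):
    k=th*(1-i/N);w.append((*(handle(k)+off*(1-i/N)),115,1))
rows(w+[(*handle(0),115,2)],start=p)
```

```text
[622.6 176.3 326.5] [26.8  0.5] 8.74867945331428 [-0.4 -0.1  0.5]
1.5648698508357308 [622.8 175.8 323.2]
[0.  0.  3.4]
{"linear": [[-0.003, -0.055, 0.017], [-0.0, -0.054, 0.02], [-0.0, -0.053, 0.023], [-0.0, -0.052, 0.026], [-0.0, -0.05, 0.028], [-0.0, -0.049, 0.031], [-0.0, -0.047, 0.033], [-0.0, -0.045, 0.036]], "spin": [-0.002, -0.0, -0.0, -0.0, -0.0, -0.0, -0.0, -0.0]}
{"linear": [[-0.0, -0.043, 0.038], [-0.0, -0.041, 0.04], [-0.0, -0.039, 0.042], [-0.0, -0.037, 0.044], [-0.0, -0.035, 0.046], [-0.0, -0.032, 0.048], [-0.0, -0.03, 0.05], [-0.0, -0.027, 0.051]], "spin": [-0.0, -0.0, -0.0, -0.0, -0.0, -0.0, -0.0, -0.0]}
{"linear": [[-0.0, -0.025, 0.052], [-0.0, -0.022, 0.054], [-0.0, -0.019, 0.055], [-0.0, -0.016, 0.056], [-0.0, -0.013, 0.056], [-0.0, -0.01, 0.057], [-0.0, -0.007, 0.057], [-0.0, -0.004, 0.058]], "spin": [-0.0, -0.0, -0.0, -0.0, -0.0, -0.0, -0.0, -0.0]}
{"linear": [[-0.0, -0.001, 0.058], [0.0, 0.002, 0.058], [0.0, 0.005, 0.058], [0.0, 0.008, 0.057], [0.0, 0.01, 0.057], [0.0, 0.013, 0.056], [0.0, 0.0, -0.0], [0.0, 0.0, -0.0]], "spin": [-0.0, -0.0, -0.0, -0.0, -0.0, -0.0, -0.0, -0.0]}
```

Handle held. I lower the lid gently along the arc.

{"name": "servo_tool", "arguments": {
  "linear": [
    [0, -0.055, 0.017],
    [0, -0.054, 0.02],
    [0, -0.053, 0.023],
    [0, -0.052, 0.026],
    [0, -0.05, 0.028],
    [0, -0.049, 0.031],
    [0, -0.047, 0.033],
    [0, -0.045, 0.036]
  ],
  "spin": [0, 0, 0, 0, 0, 0, 0, 0]
}}

```text
time: 83.5
tool_pos: [549.5, 142.2, 284.3]
tcp_rot: [3.139, 0.001, 2.004]
contact_force: [1.3, -1.0, 1.6]
grip_width: 8.7
finger_force: 30.0
```

{"name": "servo_tool", "arguments": {
  "linear": [
    [0, -0.043, 0.038],
    [0, -0.041, 0.04],
    [0, -0.039, 0.042],
    [0, -0.037, 0.044],
    [0, -0.035, 0.046],
    [0, -0.032, 0.048],
    [0, -0.03, 0.05],
    [0, -0.027, 0.051]
  ],
  "spin": [0, 0, 0, 0, 0, 0, 0, 0]
}}

```text
time: 84.5
tool_pos: [496.5, 117.5, 211.1]
tcp_rot: [-3.139, 0.001, 2.004]
contact_force: [-4.4, -5.1, 4.0]
grip_width: 8.5
finger_force: 30.0
```

{"name": "servo_tool", "arguments": {
  "linear": [
    [0, -0.025, 0.052],
    [0, -0.022, 0.054],
    [0, -0.019, 0.055],
    [0, -0.016, 0.056],
    [0, -0.013, 0.056],
    [0, -0.01, 0.057],
    [0, -0.007, 0.057],
    [0, -0.004, 0.058]
  ],
  "spin": [0, 0, 0, 0, 0, 0, 0, 0]
}}

```text
time: 85.5
tool_pos: [474.6, 107.3, 121.4]
tcp_rot: [-3.137, 0.0, 2.005]
contact_force: [-4.7, -9.2, 0.6]
grip_width: 9.1
finger_force: 30.0
```

{"name": "servo_tool", "arguments": {
  "linear": [
    [0, -0.001, 0.045],
    [0, 0.001, 0.045],
    [0, 0.003, 0.045],
    [0, 0.005, 0.045],
    [0, 0.007, 0.04],
    [0, 0.008, 0.035],
    [0, 0.008, 0.03],
    [0, 0, 0]
  ],
  "spin": [0, 0, 0, 0, 0, 0, 0, 0]
}}

```text
time: 86.5
tool_pos: [478.2, 109.1, 63.2]
tcp_rot: [-3.131, -0.001, 2.005]
contact_force: [-7.0, -13.4, -5.3]
grip_width: 9.0
finger_force: 30.0
```

{"name": "servo_tool", "arguments": {
  "linear": [
    [0, 0.006, 0.02],
    [0, 0.005, 0.015],
    [0, 0.003, 0.01],
    [0, 0, 0.01],
    [0, 0, 0],
    [0, 0, 0],
    [0, 0, 0],
    [0, 0, 0]
  ],
  "spin": [0, 0, 0, 0, 0, 0, 0, 0]
}}

```text
time: 87.5
tool_pos: [480.4, 110.2, 52.3]
tcp_rot: [-3.131, -0.001, 2.005]
contact_force: [-7.0, -14.4, -5.4]
grip_width: 9.0
finger_force: 30.0
```

{"name": "servo_tool", "arguments": {
  "linear": [
    [0, 0.003, 0.012],
    [0, 0.003, 0.012],
    [0, 0, 0],
    [0, 0, 0],
    [0, 0, 0],
    [0, 0, 0],
    [0, 0, 0],
    [0, 0, 0]
  ],
  "spin": [0, 0, 0, 0, 0, 0, 0, 0]
}}

```text
time: 88.5
tool_pos: [481.5, 110.7, 47.5]
tcp_rot: [-3.131, -0.001, 2.005]
contact_force: [-7.2, -15.6, -6.1]
grip_width: 9.1
finger_force: 30.0
```

Run:
```python
from knee import *
np.set_printoptions(precision=1,suppress=True)
t=optics.capture("top")["frame"].astype(int);t0=pickle.load(open("top0.pkl","rb"))["frame"].astype(int)
d=abs(t-t0).max(2)[118:232,150:298]>40
n,l,s,cc=cv2.connectedComponentsWithStats(d.astype(np.uint8));print([(q[4],(c+[150,118]).round()) for q,c in zip(s[1:],cc[1:]) if q[4]>15])
```

```text
[(np.int32(3163), array([237., 203.]))]
```

Run:
```python
from knee import *
s=optics.capture("scene")["frame"].astype(int);s0=pickle.load(open("scene0.pkl","rb"))["frame"].astype(int)
d=(abs(s-s0).max(2)>40)
for a,b,c,e in((225,290,300,375),(190,225,300,390),(140,190,340,410)): print((a,b,c,e),d[a:b,c:e].sum())
def lap(f): return '\n'.join(' '.join('%3d'%v for v in r) for r in f[248:264:2,300:330:2].max(2))
print(lap(s));print();print(lap(s0))
```

```text
(225, 290, 300, 375) 101
(190, 225, 300, 390) 1710
(140, 190, 340, 410) 414
143 143 152 145 144 118  98  95  96  96 101  94  97  93  97
138 145 143 145 145 102 100  94  96  91  99  96  93  92 100
146 149 140 140 125  99 101 104  98  95 101  97  93  94  99
149 139 143 139 126  23  29  59 101  91 103 104  99  98  95
144 142 140 146 153  41  41  37  32  33  37  31  48  87  89
146 142 146 142 162  33  42  41  43  39  43  39  45  36  37
140 147 144 144 128  26  40  40  44  40  41  41  39  40  46
144 142 146 143 124  33  38  41  40  45  44  46  40  41  40

140 141 144 141 142 110  93  88  94  91  95  94  90  89  92
134 138 138 138 137  98  95  92  91  87  97  90  95  90  94
138 141 136 140 114  96  97  93  90  92  94  91  93  94  92
142 136 136 140 121  25  35  62  90  84  98  98  93  93  95
137 137 140 144 149  45  36  40  36  32  37  34  44  84  83
138 136 138 142 154  29  39  42  38  40  35  44  40  30  35
132 135 135 138 128  30  36  45  40  42  44  34  41  39  41
134 136 141 137 116  30  35  42  40  41  38  37  32  36  36
```

The lid corner pixels match the starting picture, so the box is closed. Now I release and rise clear.

{"name": "servo_tool", "arguments": {
  "linear": [
    [0, 0, 0],
    [0, 0, 0],
    [0, 0, 0],
    [0, 0, 0],
    [0, 0, 0],
    [0, 0, -0.1],
    [0, 0, -0.2],
    [0, 0, -0.2]
  ],
  "spin": [0, 0, 0, 0, 0, 0, 0, 0],
  "hand": -0.35
}}

```text
time: 89.6
tool_pos: [485.7, 113.1, 151.1]
tcp_rot: [-3.141, -0.0, 2.004]
contact_force: [1.3, 0.6, 0.2]
grip_width: 29.8
finger_force: 0.0
```

{"name": "servo_tool", "arguments": {
  "linear": [
    [0, -0.2, -0.2],
    [0, -0.2, -0.2],
    [0, -0.2, 0],
    [0, 0, 0],
    [0, 0, 0],
    [0, 0, 0],
    [0, 0, 0],
    [0, 0, 0]
  ],
  "spin": [0, 0, 0, 0, 0, 0, 0, 0]
}}

```text
time: 90.6
tool_pos: [377.2, 62.8, 229.8]
tcp_rot: [-3.141, -0.0, 2.005]
contact_force: [1.0, 0.3, -0.2]
grip_width: 29.6
finger_force: 0.0
```

Run:
```python
from knee import *
o=monitor.get_obs();print(o["tool_pos"],o["contact_force"],o["grip_width"])
sc=optics.capture("scene");s=sc["frame"].astype(int);s0=pickle.load(open("scene0.pkl","rb"))["frame"].astype(int)
t=optics.capture("top")["frame"].astype(int);t0=pickle.load(open("top0.pkl","rb"))["frame"].astype(int)
for n,a,b in(("scene",s,s0),("top",t,t0)):
    d=cv2.morphologyEx((abs(a-b).max(2)>40).astype(np.uint8),cv2.MORPH_OPEN,np.ones((3,3),np.uint8))
    k,l,st,cc=cv2.connectedComponentsWithStats(d);print(n,[(q[4],tuple(map(int,q[:4]))) for q in st[1:] if q[4]>12])
```

```text
[377.20957403  62.76765914 229.79107709] [ 0.95704656  0.31065061 -0.15887907] 29.611410143031826
scene [(np.int32(376), (206, 0, 28, 23)), (np.int32(109), (233, 0, 20, 8)), (np.int32(75), (325, 3, 18, 7)), (np.int32(23), (171, 8, 4, 7)), (np.int32(19), (318, 8, 5, 4)), (np.int32(116), (179, 11, 11, 25)), (np.int32(126), (324, 10, 23, 11)), (np.int32(31), (276, 18, 7, 8)), (np.int32(242), (341, 20, 19, 20)), (np.int32(7024), (206, 26, 170, 134)), (np.int32(432), (304, 28, 32, 33)), (np.int32(23), (165, 43, 5, 5)), (np.int32(57), (340, 44, 8, 10)), (np.int32(19), (172, 51, 6, 4)), (np.int32(39), (184, 51, 10, 6)), (np.int32(154), (158, 109, 17, 21)), (np.int32(400), (211, 111, 30, 24)), (np.int32(78), (263, 134, 10, 9)), (np.int32(502), (228, 137, 39, 23)), (np.int32(25), (299, 148, 7, 5)), (np.int32(58), (186, 161, 11, 7)), (np.int32(73), (304, 162, 10, 10)), (np.int32(2363), (247, 167, 74, 76)), (np.int32(123), (210, 171, 25, 12)), (np.int32(34), (194, 172, 6, 7)), (np.int32(338), (320, 196, 24, 31)), (np.int32(632), (227, 238, 30, 41)), (np.int32(725), (191, 269, 30, 45)), (np.int3
[... 303 characters left out ...]
433), (110, 224, 103, 101)), (np.int32(46), (217, 258, 11, 5)), (np.int32(83), (215, 279, 12, 8)), (np.int32(19), (235, 280, 4, 6)), (np.int32(8656), (27, 293, 145, 127)), (np.int32(15), (222, 292, 3, 5)), (np.int32(157), (275, 295, 26, 13)), (np.int32(16), (215, 308, 4, 4)), (np.int32(18), (266, 308, 5, 4)), (np.int32(143), (300, 317, 8, 25)), (np.int32(23), (266, 318, 5, 5)), (np.int32(2927), (176, 328, 70, 92)), (np.int32(36), (32, 344, 5, 9)), (np.int32(17), (290, 350, 5, 4)), (np.int32(278), (300, 356, 14, 35)), (np.int32(492), (251, 388, 29, 32)), (np.int32(103), (276, 399, 12, 13)), (np.int32(133), (195, 413, 24, 7)), (np.int32(21), (185, 415, 6, 5)), (np.int32(18), (237, 418, 9, 2))]
```

The difference images show only the four cassettes gone, plus the arm and its shadow; the lid is back at its start. Handing in.

```bash
python3 -c "
from plant import workorder
print(workorder.close_job())"
```

```text
the job is handed in; nothing more can be done
None
```

All four cassettes are leaning in the rack, the stay is folded, the lid is closed with nothing else on the bench seen to have moved, and the job is handed in at about 91 s of the 210 s limit (no verdict was returned).

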